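# Right the fallen reagent bottles, then dock and latch their carrier

## Task

Two reagent bottles have fallen over in the lane of the bottle carrier: stand both upright again in the lane, beside the bottle and the jar that still stand there. Push the carrier squarely back against the two pins of its docking deck and along to the left against the end stop, and swing the latch fully closed behind its right-hand end. Do not knock over the other bottle or the jar, and leave the other things on and around the deck where they are.

Things in the scene. Friction and masses are not known exactly. Their poses are not given: they have to be found in the camera images.
- deck: Fixed docking deck: bare aluminium plate 200 x 466 x 10 mm on 10 mm rubber feet, top 20 mm above the bench. Origin on the bench below its middle (2 mm behind it), x to the back (away from the robot), y to the left, z up. When docked, the carrier's origin is at x = 18, y = 3 mm of the deck (20 mm above the bench) and its axes are along the deck's.
- pin_left (a point): Left of the two upright steel pins (12 mm thick, 20 mm proud of the deck) at the deck's back: the middle of its front side, at x = 60, y = 133, z = 30 mm of the deck. The carrier's straight back edge goes against it.
- pin_right (a point): The same for the right pin: its front side, at x = 60, y = -127, z = 30 mm of the deck.
- stop_face (a point): Middle of the right-hand face of the dark steel end stop block at the deck's left end (50 mm along x, 27 mm along y, 22 mm high), at x = 18, y = 205, z = 30 mm of the deck. The carrier's left end goes against this face.
- carrier: Loose grey sheet-metal bottle carrier on the deck, 0.35 kg: a plate 84 mm (x) by 404 mm (y) with a low edge (3 mm thick, top 7 mm above the lane floor) round one open lane 78 mm wide. Origin mid underside, x to its straight back edge (x = 42 mm), y along the lane to the left, z up; lane floor z = 4 mm. It slides easily on plastic pads with its bottles (1 kg in all, about 2 N).
- knob (a point): Centre of the carrier's upright round black pull knob, 24 mm thick, 34 mm high, on a 56 mm wide tab in front of the carrier's middle: x = -84, y = 0, z = 21 mm of the carrier (17 mm above the tab's top). Axes as the carrier's.
- back_left (a point): Left end of the carrier's back edge: x = 42, y = 202, z = 5 mm of the carrier; shows how far the carrier is from the pins and the stop.
- back_right (a point): Right end of the carrier's back edge: x = 42, y = -202, z = 5 mm of the carrier.
- brown_center (a point): Middle of the brown reagent bottle with a black screw cap (60 mm thick, 123 mm high, 0.2 kg) that lies in the left part of the lane, cap to the left. z runs along it from the base (61.5 mm below this point) to the cap; straight body to about 70 mm above the base, then a shoulder; the cap is 34 mm thick and covers the top 20 mm.
- white_center (a point): Middle of the white reagent bottle (60 mm thick, 118 mm high, 0.18 kg) that lies in the right part of the lane, cap to the right. z runs along it from the base (59 mm below this point) to the cap; straight body to about 70 mm above the base, then a shoulder; the cap is 34 mm thick and covers the top 19 mm.
- small_center (a point): Middle of the white reagent bottle that stands in the middle of the lane, 56 mm thick, 113 mm high. z up.
- jar_center (a point): Middle of the small violet jar that stands in the middle of the lane (it and the standing bottle may change places), 48 mm thick, 57 mm high. z up.
- latch (a joint): Swing latch at the deck's front right corner, rad about an upright axis: 0 = open (arm points right, out of the way), grows counter-clockwise seen from above to 1.57 = fully closed (arm points to the back, 2 mm off the docked carrier's right end; it cannot close while the carrier stands in its way). It stays where left; about 1 N at the pin moves it.
- latch_pin (a point): Middle of the upright black finger pin near the end of the latch arm: 13 mm thick, 28 mm high (from 32 to 60 mm above the bench), 90 mm from the pivot. The arm below it is 12 mm wide and 6 mm thick, its underside 6 mm above the deck.
- latch_hinge (a point): Pivot of the latch, at x = -88, y = -211 mm of the deck, 29 mm above the bench.
- tee: Loose white tube tee, 29 x 44 x 14 mm, on the left front of the deck; leave it alone.
- tee_b: Loose brown tube tee, 29 x 44 x 14 mm, on the left front of the deck; leave it alone.
- cell_box: Orange carton, 46 x 78 x 82 mm, on the bench to the left, in front of the deck; leave it alone.
- cooling_coil: Small steel coil, 52 x 54 x 46 mm, on the bench in front of the deck; leave it alone.
Mind the look-alikes: they are no part of the job. Leave any blue or turquoise look-alike of the part that bears small_center alone.

How it is judged:
By the outcome, as a careful person would: the job done as asked, in the order asked, and still so for the second after the job is handed in, with the robot touching nothing.
It also fails if it takes over 67 s, if anything falls off the work surface, if the arm or the gripper's body presses on something with over 40 N, if the wrist force passes 120 N, or if a joint passes its speed limit or range.

## Robot

A 7-joint arm with a two-finger parallel gripper is mounted at the origin on the work surface; the furniture and walls round the work are solid. World frame = base frame: x ahead of the robot, y to its left, z up, the work surface at z = 0. Lengths are in m, angles in rad, forces in N, time in s.
With the tool pointing down it reaches from about 0.425 to 0.875 m from the base axis. Payload 4.7 kg.
Tool frame: the origin (TCP) lies on the mounting face of the last link; the fingertips stand 182 mm ahead of it and the grasp point (between the pads) lies 164 mm ahead of it (ctrl.finger_overhang is the distance from the TCP to the fingertips, in m); z points along the fingers, y is the line along which they close (so a half turn about z gives the same grasp; the last joint's range is limited). The gripper opens to 87 mm and grips with 3 to 60 N. Pads are 19 mm wide; open, the fingers measure 117 mm over their backs; the gripper's body (75 mm by 190 mm) begins 51 mm behind the grasp point.
Start: joints at [-1.275, 0.321, -0.07, 1.45, 0.023, 1.371, -0.057], TCP at [0.181, 0.624, 0.405] pointing down, gripper open.
Joint ranges: [-2.86, 2.86], [-0.3, 2.09], [-1.38, 1.24], [0.06, 2.45], [-1.56, 4.7], [0.09, 2.05], [-2.69, 2.69]. Speed limits (rad/s): [2.57, 2.57, 3.14, 3.14, 3.14, 3.14, 3.14].

## Interface

Orientations are given as a rotation vector (axis times angle).
In Python, from bench import ctrl gives the robot as it stands.
- The arm moves only by the shell command python3 -m jog 'ROWS' [FORCE]. ROWS is a JSON object of lists of equal length, an entry for each row: "translation": the shift along the tool's x, y, z as a fraction of full scale, a list of three; "yaw": the turn about the tool's z as a fraction of full scale; "jaw": the closure, from 0 (fully open) to 1 (shut). In form: {"translation": [[dx, dy, dz], ...], "yaw": [yaw, ...], "jaw": [jaw, ...]}. A call has 1 to 8 rows; each row is the pose to reach, as a shift and turn from the pose commanded when the call began, along the tool's axes at that moment, turning the shorter way round; what a row does not reach only later rows make up. Full scale, the value 1, is 0.2 m for a shift and 180 degrees for a turn. A row lasts 1/8 s, in which the tool goes at most 62.5 mm and 10.7 degrees, less where a joint would pass 70% of its speed; a pose out of reach is approached as far as the arm can. A call with a number of a shift or a turn outside -1 to 1 is refused whole. A call with a gripper value outside its range is refused whole. The fingers move at their own pace and stop on an object; FORCE is the grip in N (left out, the last holds). Time passes only in rows, so rows that repeat a pose let the fingers close. It gives the time, the measured TCP pose, the force, the opening and the grip force at its end, in the units of the state.
- ctrl.get_state(): the state, without advancing time (a new reading comes with each control period).
- ctrl.get_image(name): name is "side" or "top"; returns a dict with "pixels" (384x512x3 uint8, blue, green, red), "fx", "fy", "cx", "cy" (pixels), "R" (3x3) and "t" (3): a world point X has camera coordinates R X + t. Camera axes: x right, y down, z forward; pixel columns grow to the right and rows downward; lengths in m; the calibration is good to about 2 mm. A picture is of the moment at which its call begins. There is no depth.
- ctrl.close_job(): hands the job in; it is judged then, once.
Trained networks look in a picture, given as the dict that the camera call returned (one of the last four; its "shot" number tells which), for a name from the list of things; names that differ only in an ending like _2 or _b are one class to them, and where a whole thing is asked for, a point or a joint stands for the part that bears it (a point fixed in the world has none). Each returns a list of dicts, best first, with "p" (0 to 1); they miss things now and then, are a little off and sometimes report something else, mostly with a low value. They report only what shows in the picture. A call takes as long as a camera call. They do not tell look-alikes from the thing itself.
- ctrl.silhouettes(label, picture): "region" (384x512 bool, what is visible of it) and "at" ([column, row] in pixels, amid what is visible of it).
The state is a dict: "time": time; "joint_positions": joint angles; "qd": joint speeds; "joint_torque": joint torques, N m; "position": TCP position; "tool_rot": TCP orientation; "ft_force": force on the tool from outside, world axes, zero at the start; "torque": the same for the moment, N m; "grip_width": opening from 0.0 (shut) to 1.0 (fully open); "grip_force": force on a finger pad.
Only numpy, scipy, OpenCV 4.12 (cv2) and the standard library are available. Lean on these libraries where they do the work, as an engineer would, in place of code of your own. Each camera call takes 0.05 s, during which the arm holds its last target. There are 200 camera calls.

## Working session

There is one attempt and no reset: what is moved stays moved. The work goes in short steps, Python scripts to look and compute and a shell command to move; the robot and the scene stay as the last step left them, time stands still between calls to the robot, and variables do not carry over. Pictures are saved under pics/ and viewed, at most 10 in all, crops included, and the job is handed in when it is done.

```bash
ls; mkdir -p pics
cat > h.py <<'E'
import numpy as np, cv2
from scipy.spatial.transform import Rotation as Ro
from bench import ctrl
def ray(im,px):
    d=np.array([(px[0]-im['cx'])/im['fx'],(px[1]-im['cy'])/im['fy'],1.])
    R=np.array(im['R']);t=np.array(im['t'])
    return -R.T@t, R.T@d
def atz(im,px,z):
    o,d=ray(im,px); return o+d*(z-o[2])/d[2]
def proj(im,X):
    c=np.array(im['R'])@np.array(X)+np.array(im['t']); return np.array([im['fx']*c[0]/c[2]+im['cx'],im['fy']*c[1]/c[2]+im['cy']])
def tri(i1,p1,i2,p2):
    A=[];b=[]
    for i,p in((i1,p1),(i2,p2)):
        o,d=ray(i,p); d/=np.linalg.norm(d); P=np.eye(3)-np.outer(d,d); A.append(P);b.append(P@o)
    X=np.linalg.solve(A[0]+A[1],b[0]+b[1]); return X
E
python3 - <<'E'
from h import *
np.set_printoptions(precision=4,suppress=True)
s=ctrl.get_state();print(s['time'],s['position'],s['tool_rot'],s['grip_width'],ctrl.finger_overhang)
for n in('top','side'):
    im=ctrl.get_image(n); cv2.imwrite(f'pics/{n}0.png',im['pixels'])
    print(n,'cam',ray(im,(0,0))[0], im['fx'])
    for l in['deck','carrier','knob','brown_center','white_center','small_center','jar_center','latch','tee','cell_box','cooling_coil']:
        for r in ctrl.silhouettes(l,im)[:3]:
            m=r['region']; ys,xs=np.where(m); 
            if len(xs): print(l,round(r['p'],2),np.round(r['at']),xs.min(),xs.max(),ys.min(),ys.max(),atz(im,r['at'],.05))
E
```

```text
pics
0.0 [0.1807 0.6242 0.4037] [-0.4411 -3.1103  0.0029] 0.995772316579852 0.1822
top cam [ 0.353  -0.0884  1.2268] 435.660792491636
deck 0.68 [240. 170.] 162 360 135 234 [ 0.6079 -0.0129  0.05  ]
carrier 0.95 [260. 191.] 182 328 158 220 [ 0.548  -0.0681  0.05  ]
carrier 0.71 [241. 172.] 162 361 134 234 [ 0.6039 -0.0165  0.05  ]
knob 0.87 [259. 190.] 183 328 159 220 [ 0.5506 -0.0651  0.05  ]
brown_center 0.93 [210. 191.] 183 229 177 201 [0.55   0.0697 0.05  ]
white_center 0.56 [298. 175.] 280 324 163 186 [ 0.5924 -0.1731  0.05  ]
small_center 0.87 [387. 215.] 371 397 207 229 [ 0.4818 -0.4117  0.05  ]
small_center 0.87 [367. 118.] 353 377 102 129 [ 0.7553 -0.3698  0.05  ]
small_center 0.78 [198. 266.] 187 210 255 275 [0.3468 0.0993 0.05  ]
jar_center 0.79 [266. 184.] 259 274 173 189 [ 0.5691 -0.0844  0.05  ]
latch 0.61 [343. 189.] 325 361 179 200 [ 0.5531 -0.2959  0.05  ]
tee 0.57 [195. 220.] 185 198 216 226 [0.4713 0.1076 0.05  ]
cell_box 0.76 [154. 267.] 136 173 257 277 [0.3455 0.2151 0.05  ]
cell_box 0.71 [260. 188.] 182 328 158 220 [ 0.5561 -0.0695  0.05  ]
cooling_coil 0.67 [240
[... 465 characters left out ...]
184 201 122 152 [ 0.7617 -0.3673  0.05  ]
small_center 0.82 [258. 215.] 249 267 198 229 [ 0.5689 -0.0346  0.05  ]
small_center 0.8 [220. 136.] 213 228 121 150 [ 0.6681 -0.3639  0.05  ]
jar_center 0.57 [250. 200.] 246 257 193 208 [ 0.586  -0.0935  0.05  ]
latch 0.62 [258. 153.] 247 264 139 166 [ 0.5476 -0.2802  0.05  ]
latch 0.6 [248. 238.] 206 310 139 299 [0.6024 0.0416 0.05  ]
tee 0.55 [290. 244.] 283 294 236 248 [0.484  0.0722 0.05  ]
tee 0.39 [291. 263.] 291 301 259 269 [0.4876 0.1335 0.05  ]
tee 0.26 [250. 217.] 229 288 163 275 [ 0.593  -0.0313  0.05  ]
cell_box 0.68 [346. 288.] 332 360 269 309 [0.3487 0.2209 0.05  ]
cooling_coil 0.68 [322. 220.] 313 331 209 229 [ 0.3768 -0.0034  0.05  ]
```

Run:
```python
import cv2
a=cv2.imread('pics/top0.png')[95:295,125:405]; b=cv2.imread('pics/side0.png')[110:320,170:370]
cv2.imwrite('pics/t1.png',cv2.resize(a,None,fx=2.85,fy=2.85,interpolation=cv2.INTER_CUBIC))
cv2.imwrite('pics/s1.png',cv2.resize(b,None,fx=2.8,fy=2.8,interpolation=cv2.INTER_CUBIC))
```

```text
(no output)
```

View pics/t1.png

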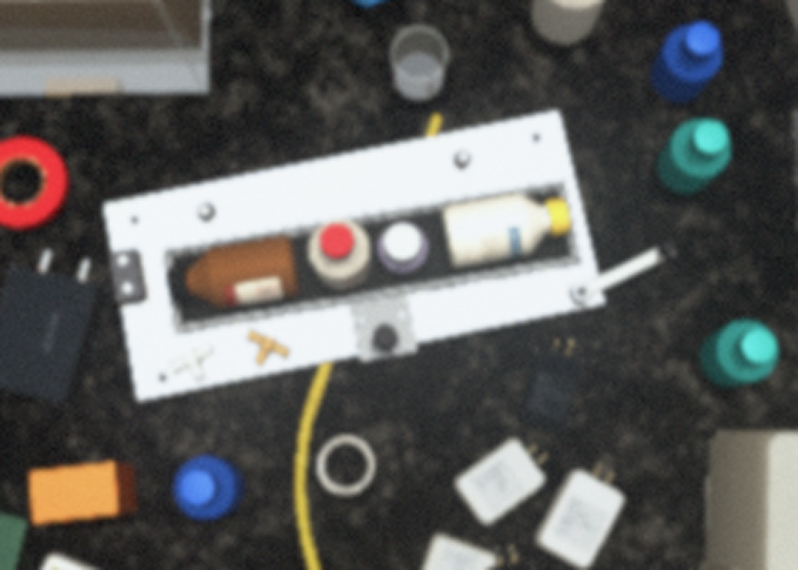

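View pics/s1.png

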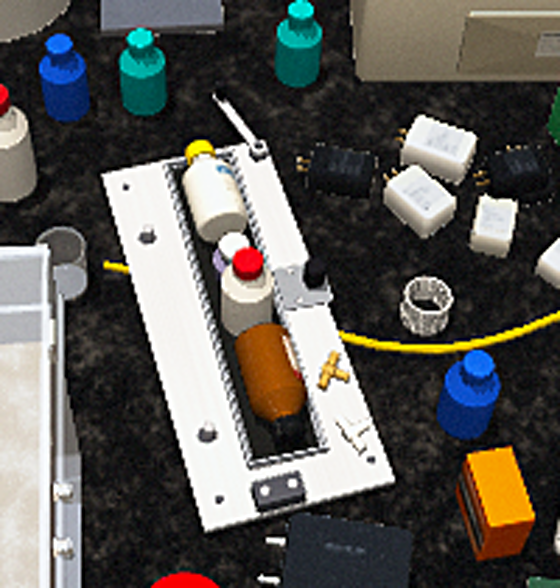

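The top crop shows the brown bottle lying with its cap at about (180,282) and base at about (296,262). The red-capped bottle stands at (338,245) and the jar at (402,245). White lies with its cap at (558,215), the knob is at (385,338) and the latch points right to (668,250). The side view agrees with this, and the blue and turquoise bottles are look-alikes. Next I'll compute poses.

```bash
cat >> h.py <<'E'
def rect(im,m,z):
    m=m.astype(np.uint8); n,l,st,_=cv2.connectedComponentsWithStats(m); m=(l==1+np.argmax(st[1:,4])).astype(np.uint8)
    c=max(cv2.findContours(m,0,cv2.CHAIN_APPROX_NONE)[0],key=len)[:,0,:]
    P=np.array([atz(im,p,z)[:2] for p in c])*1000
    (c0,s,a)=cv2.minAreaRect(P.astype(np.float32)); return np.array(c0),s,a
E
python3 - <<'E'
from h import *
np.set_printoptions(precision=1,suppress=True)
ims={n:ctrl.get_image(n) for n in('top','side')}
for n,im in ims.items():
    for l,z in(('deck',.02),('brown_center',.054),('white_center',.054)):
        for r in ctrl.silhouettes(l,im)[:2]: print(n,l,round(r['p'],2),np.round(r['at']),rect(im,r['region'],z))
t,s=ims['top'],ims['side']
T=lambda u,v:(125+u/2.85-.0,95+v/2.85); S=lambda u,v:(170+u/2.8,110+v/2.8)
print('knob',tri(t,T(385,336),s,S(316,262))*1000, atz(t,T(385,336),.058)*1000)
for nm,a,b in(('redcap',(336,240),(247,262)),('jarcap',(403,240),(236,248)),('pinL',(206,209),(207,430)),('pinR',(462,157),(148,234)),('bcap',(184,281),(286,424)),('wcap',(558,215),(200,150)),('lpin',(670,249),(218,96)),('hinge',(581,292),(259,148)),
 ('cFL',(179,328),(253,464)),('cBL',(167,252),(0,0)),('cBR',(567,184),(176,160)),('stop',(129,276),(279,489)),
 ('dBL',(103,203),(207,530)),('dBR',(559,110),(102,174)),('dFR',(606,304),(0,0)),('dFL',(138,401),(396,484))):
    print(nm, tri(t,T(*a),s,S(*b))*1000 if b!=(0,0) else '', 'z20/31',atz(t,T(*a),.02)[:2]*1000,atz(t,T(*a),.031)[:2]*1000)
E
```

```text
top deck 0.78 [241. 168.] (array([584.4, -70.1]), (200.6075439453125, 550.1646118164062), 11.349989891052246)
top brown_center 0.69 [210. 191.] (array([548. ,  78.7]), (64.98067474365234, 130.03207397460938), 10.993913650512695)
top white_center 0.61 [152. 265.] (array([345.5, 215.7]), (47.05180358886719, 97.186279296875), 7.734874248504639)
top white_center 0.58 [299. 174.] (array([ 595.8, -185.7]), (61.358062744140625, 121.25728607177734), 10.328634262084961)
side deck 0.66 [250. 239.] (array([580.2, -29.6]), (199.8258056640625, 469.4063720703125), 12.013304710388184)
side deck 0.57 [343. 288.] (array([341.5, 208.2]), (73.48089599609375, 111.41216278076172), 5.900172233581543)
side brown_center 0.73 [269. 247.] (array([551.6,  76.9]), (61.410621643066406, 145.17654418945312), 8.343366622924805)
side white_center 0.82 [243. 179.] (array([ 596.1, -175.9]), (59.243717193603516, 146.22669982910156), 10.587076187133789)
side white_center 0.26 [269. 223.] (array([582.3, -28.2]), (83.55792999267578, 398.531494140625), 11.559028625488281)
knob [488.5 -68.4  54.6] [487.9 -68.4  58. ]
redcap
[... 259 characters left out ...]
4.8  53.2] z20/31 [548.4 130.5] [546.6 128.5]
wcap [ 604.4 -235.6   54.3] z20/31 [ 611.6 -239.8] [ 609.2 -238.4]
lpin [ 576.1 -348.7   19.9] z20/31 [ 576.4 -348.8] [ 574.4 -346.4]
hinge [ 533.5 -259.5   23.4] z20/31 [ 534.3 -260.1] [ 532.6 -258.6]
cFL [540.5 135.4 -30.5] z20/31 [501.7 134.4] [500.3 132.3]
cBL  z20/31 [577.6 148. ] [575.6 145.8]
cBR [ 636.7 -246.9   27.9] z20/31 [ 643.  -249.6] [ 640.4 -248.2]
stop [552.7 183.4  27.7] z20/31 [553.8 185.1] [552.  182.7]
dBL [627.9 215.   15. ] z20/31 [628.  213.4] [625.5 210.6]
dBR [ 721.6 -244.8    9.7] z20/31 [ 719.4 -243.8] [ 716.  -242.4]
dFR  z20/31 [ 522.2 -284.1] [ 520.7 -282.4]
dFL [431.8 176.1   4.5] z20/31 [430.5 172.8] [429.8 170.4]
```

```bash
cat >> h.py <<'E'
def go(x,y,z,ang):  # grasp point mm, tool-y angle deg world -> row units
    s=ctrl.get_state(); R=Ro.from_rotvec(s['tool_rot']).as_matrix(); p=np.array(s['position'])
    d=R.T@(np.array([x,y,z+164])/1000-p)/.2
    cur=np.degrees(np.arctan2(R[1,1],R[0,1])); dy=(ang-cur+90)%180-90
    print('t',round(s['time'],2),'grasp',np.round(p*1000-[0,0,164],1),'yang',round(cur,1),'| row',np.round(d,3),'yaw',round(-dy/180,3),'| F',np.round(s['ft_force'],1),'w',round(s['grip_width']*87,1),'gf',round(s['grip_force'],1),'j7',round(s['joint_positions'][6],2))
E
python3 -c "
from h import *
go(540,126,140,11); go(540,126,56,11)"
```

```text
t 1.6 grasp [180.8 624.4 240.8] yang 73.9 | row [-2.418 -1.894  0.504] yaw 0.349 | F [-0.2 -0.1  0.3] w 86.9 gf 0.0 j7 -0.06
t 1.6 grasp [180.8 624.4 240.8] yang 73.9 | row [-2.418 -1.894  0.924] yaw 0.349 | F [-0.2 -0.1  0.3] w 86.9 gf 0.0 j7 -0.06
```

```bash
python3 -m jog '{"translation":[[-0.2,-0.16,0],[-0.4,-0.32,0],[-0.6,-0.48,0],[-0.8,-0.64,0],[-1,-0.78,0],[-1,-0.78,0]],"yaw":[0.06,0.12,0.18,0.24,0.3,0.349],"jaw":[0,0,0,0,0,0]}' 5; python3 -c "
from h import *
go(540,126,140,11)"
```

```text
time: 2.35
position: [0.3331, 0.415, 0.4054]
tool_rot: [2.013, 2.41, 0.001]
ft_force: [-0.7, -0.2, -0.3]
grip_width: 0.998
grip_force: 0.0
t 2.35 grasp [333.1 415.  241.4] yang 10.3 | row [-1.606  0.76   0.509] yaw -0.004 | F [-0.7 -0.2 -0.3] w 86.8 gf 0.0 j7 -0.76
```

```bash
python3 -m jog '{"translation":[[-0.25,0.12,0],[-0.5,0.24,0],[-0.75,0.36,0],[-1,0.47,0],[-1,0.47,0]],"yaw":[0,0,0,0,0],"jaw":[0,0,0,0,0]}'; python3 -c "
from h import *
go(540,126,120,11)"
```

```text
time: 2.98
position: [0.4627, 0.2357, 0.4053]
tool_rot: [2.008, 2.414, 0.001]
ft_force: [-0.8, 1.0, -0.1]
grip_width: 1.003
grip_force: 0.0
t 2.98 grasp [462.7 235.7 241.3] yang 10.5 | row [-0.609  0.279  0.607] yaw -0.003 | F [-0.8  1.  -0.1] w 87.3 gf 0.0 j7 -0.33
```

```bash
python3 -m jog '{"translation":[[-0.25,0.12,0],[-0.5,0.24,0.2],[-0.61,0.28,0.45],[-0.61,0.28,0.6],[-0.61,0.28,0.6],[-0.61,0.28,0.6]],"yaw":[0,0,0,0,0,0],"jaw":[0,0,0,0,0,0]}'; python3 -c "
from h import *
go(540,126,56,11)
im=ctrl.get_image('side'); p=im['pixels'][180:300,200:330]; cv2.imwrite('pics/s2.png',cv2.resize(p,None,fx=5,fy=5,interpolation=cv2.INTER_CUBIC))"
```

```text
time: 3.72
position: [0.5387, 0.1328, 0.2862]
tool_rot: [1.995, 2.426, 0.003]
ft_force: [-0.4, 0.4, 1.1]
grip_width: 0.999
grip_force: 0.0
t 3.73 grasp [538.7 132.8 122.2] yang 11.1 | row [-0.035 -0.001  0.331] yaw 0.001 | F [-0.4  0.4  1.1] w 86.9 gf 0.0 j7 -0.0
```

View pics/s2.png

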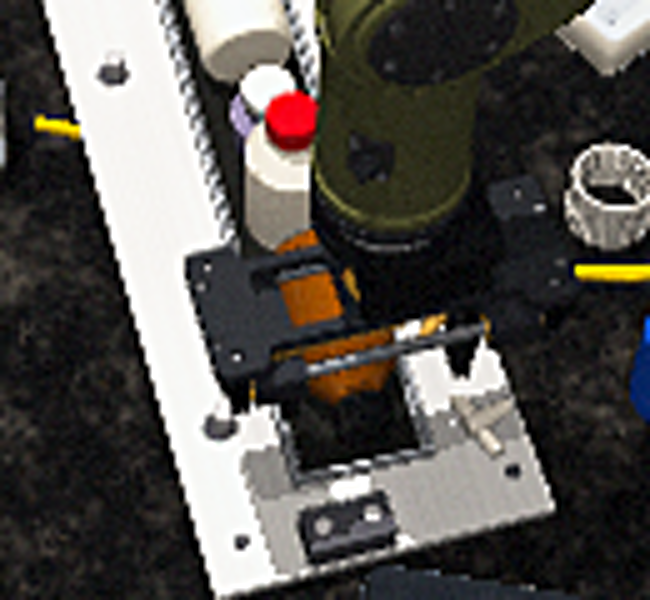

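The gripper straddles the brown cap across the lane at about (340,380), and the jaw is centred on it. Descending to grip.

```bash
python3 -m jog '{"translation":[[-0.035,0,0.15],[-0.035,0,0.3],[-0.035,0,0.33],[-0.035,0,0.33],[-0.035,0,0.33],[-0.035,0,0.33],[-0.035,0,0.33],[-0.035,0,0.33]],"yaw":[0,0,0,0,0,0,0,0],"jaw":[0,0,0,0,0.9,0.9,0.9,0.9]}' 6; python3 -c "
from h import *
go(540,126,56,11)"
```

```text
time: 4.78
position: [0.5398, 0.1247, 0.219]
tool_rot: [1.997, 2.425, 0.001]
ft_force: [-0.4, 0.5, -0.2]
grip_width: 0.631
grip_force: 0.0
t 4.78 grasp [539.8 124.7  55. ] yang 11.0 | row [ 0.006  0.002 -0.005] yaw 0.0 | F [-0.4  0.5 -0.2] w 54.9 gf 0.0 j7 0.05
```

```bash
python3 -m jog '{"translation":[[0,0,0],[0,0,0],[0,0,0],[0,0,0],[0,0,0]],"yaw":[0,0,0,0,0],"jaw":[0.9,0.9,0.9,0.9,0.9]}' 6; python3 -c "
from h import *
go(540,126,56,11)"
```

```text
time: 5.4
position: [0.5397, 0.1247, 0.2188]
tool_rot: [1.998, 2.425, 0.0]
ft_force: [-0.6, 1.2, 0.5]
grip_width: 0.389
grip_force: 6.0
t 5.4 grasp [539.7 124.7  54.8] yang 11.0 | row [ 0.006  0.003 -0.006] yaw 0.0 | F [-0.6  1.2  0.5] w 33.9 gf 6.0 j7 0.05
```

```bash
python3 -m jog '{"translation":[[0,0,-0.08],[-0.02,0,-0.16],[-0.05,0,-0.24],[-0.08,0,-0.32],[-0.11,0,-0.4],[-0.14,0,-0.48],[-0.15,0,-0.55],[-0.15,0,-0.55]],"yaw":[0,0,0,0,0,0,0,0],"jaw":[0.9,0.9,0.9,0.9,0.9,0.9,0.9,0.9]}'; python3 -c "
from h import *
go(540,126,56,11)
im=ctrl.get_image('side'); p=im['pixels'][150:300,180:330]; cv2.imwrite('pics/s3.png',cv2.resize(p,None,fx=4,fy=4,interpolation=cv2.INTER_CUBIC))"
```

```text
time: 6.4
position: [0.546, 0.0952, 0.3302]
tool_rot: [1.997, 2.424, 0.004]
ft_force: [0.3, -0.5, -1.5]
grip_width: 0.386
grip_force: 6.6
t 6.4 grasp [546.   95.2 166.2] yang 11.0 | row [ 0.157 -0.001  0.551] yaw 0.0 | F [ 0.3 -0.5 -1.5] w 33.6 gf 6.6 j7 0.05
```

View pics/s3.png

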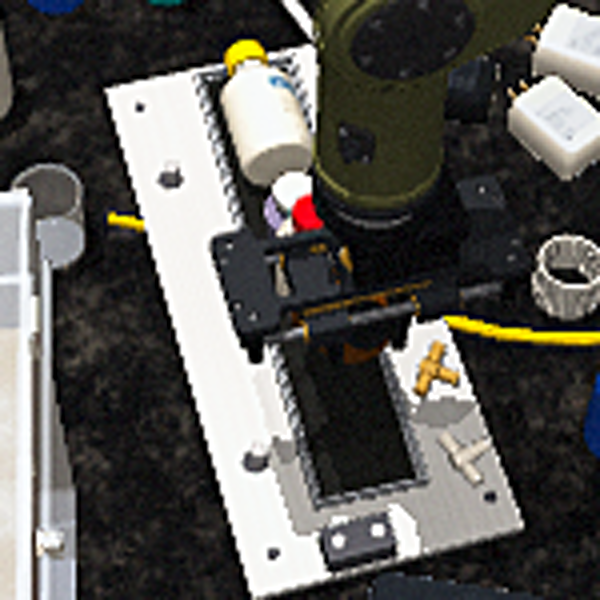

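```bash
python3 -c "
from h import *
im=ctrl.get_image('side'); hsv=cv2.cvtColor(im['pixels'],cv2.COLOR_BGR2HSV)
m=cv2.inRange(hsv,(4,120,30),(18,255,200)); ys,xs=np.where(m[225:245,255:290]); print('brown',xs.min()+255,xs.max()+255,ys.min()+225,ys.max()+225)
for tilt in(0,10,20,30):
    a=np.radians(tilt);ax=np.array([.197*np.sin(a),-.98*np.sin(a),-np.cos(a)])
    g=np.array([.546,.0952,.166]); b=g+.111*ax; u=np.array([.98,.197,0]); v=np.cross(ax,u)
    P=np.array([proj(im,b+.03*(np.cos(t)*u+np.sin(t)*v)) for t in np.linspace(0,6.28,60)]); print(tilt,P.min(0),P.max(0))
"
```

```text
brown 255 289 225 244
0 [258.78422876 242.68980591] [279.88503663 261.25680885]
10 [256.93621483 236.05779939] [277.83554346 255.84230793]
20 [255.19510231 229.30889276] [275.90532207 249.85591641]
30 [253.59175212 222.59858452] [274.13792256 243.45608908]
```

```bash
python3 -m jog '{"translation":[[0.05,0,0],[0.1,0,0],[0.15,0,0],[0.15,0,0],[0.15,0,0],[0,0,0],[0,0,0],[0,0,0]],"yaw":[0,0,0,0,0,0,0,0],"jaw":[0.9,0.9,0.9,0.9,0.9,0.9,0.9,0.9]}' 3.3; python3 -c "
from h import *
go(540,126,56,11)
im=ctrl.get_image('side'); hsv=cv2.cvtColor(im['pixels'],cv2.COLOR_BGR2HSV)
m=cv2.inRange(hsv,(4,120,30),(18,255,200)); print([(r+230,int(m[r+230,258:282].astype(bool).sum())) for r in range(0,36,2)])
"
```

```text
time: 7.5
position: [0.5456, 0.0952, 0.3292]
tool_rot: [1.998, 2.424, 0.002]
ft_force: [0.2, 0.5, 0.0]
grip_width: 0.114
grip_force: 0.0
t 7.5 grasp [545.6  95.2 165.2] yang 11.0 | row [0.156 0.001 0.546] yaw -0.0 | F [0.2 0.5 0. ] w 9.9 gf 0.0 j7 0.05
[(230, 2), (232, 0), (234, 3), (236, 9), (238, 9), (240, 9), (242, 11), (244, 12), (246, 12), (248, 14), (250, 17), (252, 22), (254, 19), (256, 16), (258, 4), (260, 0), (262, 0), (264, 0)]
```

```bash
python3 -m jog '{"translation":[[0.0,0,-0.3],[0.6,0,-0.5],[0.6,0,-0.5],[0.6,0,-0.5]],"yaw":[0,0,0,0],"jaw":[0,0,0,0]}' 6; python3 -c "
from h import *
go(540,126,56,11)
im=ctrl.get_image('side'); t=ctrl.get_image('top')
a=cv2.resize(im['pixels'][150:300,200:320],None,fx=3.3,fy=3.3,interpolation=cv2.INTER_CUBIC);b=cv2.resize(t['pixels'][150:240,165:285],None,fx=3.3,fy=3.3,interpolation=cv2.INTER_CUBIC)
b=np.vstack([b,np.zeros((a.shape[0]-b.shape[0],b.shape[1],3),np.uint8)])
cv2.imwrite('pics/s4.png',np.hstack([a,b]))
for n,i in(('s',im),('t',t)):
  for r in ctrl.silhouettes('brown_center',i)[:2]: print(n,round(r['p'],2),np.round(r['at']),rect(i,r['region'],.054))
  for r in ctrl.silhouettes('small_center',i)[:5]: print(n,'small',round(r['p'],2),np.round(r['at']))
"
```

```text
time: 8.05
position: [0.5206, 0.2202, 0.4303]
tool_rot: [-1.983, -2.435, -0.007]
ft_force: [-0.1, -0.9, -0.7]
grip_width: 0.479
grip_force: 0.0
t 8.05 grasp [520.6 220.2 266.3] yang 11.7 | row [-0.485 -0.003  1.05 ] yaw 0.004 | F [-0.1 -0.9 -0.7] w 41.6 gf 0.0 j7 -0.2
s 0.7 [263. 222.] (array([562.23907471, -12.42128754]), (51.95610427856445, 66.76231384277344), 17.58583641052246)
s small 0.88 [193. 135.]
s small 0.86 [338. 252.]
s small 0.66 [220. 136.]
s small 0.65 [254. 211.]
s small 0.59 [275. 122.]
t 0.61 [213. 187.] (array([563.72320557,  52.78875732]), (62.27544021606445, 118.55996704101562), 28.629573822021484)
t small 0.97 [242. 183.]
t small 0.96 [383. 217.]
t small 0.94 [369. 152.]
t small 0.85 [367. 116.]
t small 0.58 [198. 266.]
```

View pics/s4.png

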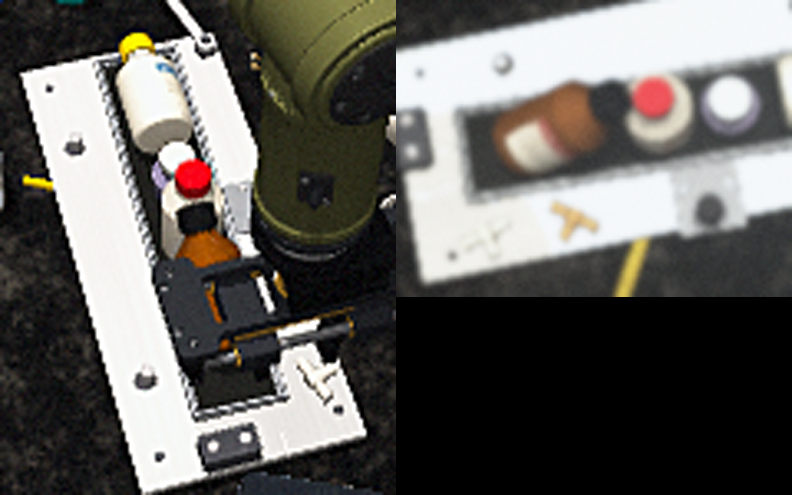

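Brown slipped and now lies cap-right, with its cap at about (610,98) beside the red-capped bottle at (655,97), which still stands. I'll lift it by the body, turn it cap-left, and retry.

```bash
python3 -c "
from h import *
im=ctrl.get_image('side'); t=ctrl.get_image('top')
T=lambda u,v:(165+(u-396)/3.3,150+v/3.3); S=lambda u,v:(200+u/3.3,150+v/3.3)
print('cap',tri(t,T(610,98),im,S(196,215))*1000, 'red',tri(t,T(656,96),im,S(193,180))*1000,'jar',tri(t,T(731,102),im,S(176,157))*1000)
m=ctrl.silhouettes('brown_center',t)[0]['region']; c,s,a=rect(t,m,.054); print(c,s,a)
c,s,a=rect(t,m,.06); print(c,s,a)
go(551,78,59,29)
"
```

```text
cap [568.26197886   8.82806463 116.17063077] red [568.55644724 -27.26955706 117.57170429] jar [575.62035512 -87.10968428  67.91600804]
[564.1072998   52.28096008] (63.83917999267578, 119.82026672363281) 26.540802001953125
[563.02734375  51.56123352] (63.5125617980957, 119.20731353759766) 26.54056739807129
t 8.5 grasp [522.7 212.  264.5] yang 10.9 | row [-0.685  0.012  1.028] yaw -0.1 | F [-0.1 -0.5 -0.3] w 77.8 gf 0.0 j7 -0.2
```

The cap triangulates to z≈116 mm, so brown is propped up against the standing bottle. I can take its cap directly and draw it upright to the left.

```bash
python3 -c "
from h import *
go(567,12,160,14)"
```

```text
t 8.5 grasp [522.7 212.  264.5] yang 10.9 | row [-1.024  0.028  0.523] yaw -0.017 | F [-0.1 -0.5 -0.3] w 77.8 gf 0.0 j7 -0.2
```

```bash
python3 -m jog '{"translation":[[-0.25,0,0],[-0.5,0.02,0],[-0.75,0.02,0],[-1,0.028,0.1],[-1,0.028,0.3],[-1,0.028,0.5],[-1,0.028,0.52],[-1,0.028,0.52]],"yaw":[-0.017,-0.017,-0.017,-0.017,-0.017,-0.017,-0.017,-0.017],"jaw":[0,0,0,0,0,0,0,0]}' 6; python3 -c "
from h import *
go(567,12,118,14)
im=ctrl.get_image('top')
cv2.imwrite('pics/t5.png',cv2.resize(im['pixels'][130:240,165:325],None,fx=4,fy=4,interpolation=cv2.INTER_CUBIC))
im=ctrl.get_image('side')
cv2.imwrite('pics/s5.png',cv2.resize(im['pixels'][130:280,180:330],None,fx=4,fy=4,interpolation=cv2.INTER_CUBIC))
"
```

```text
time: 9.5
position: [0.5667, 0.0177, 0.3258]
tool_rot: [1.932, 2.476, 0.001]
ft_force: [0.6, -0.6, -0.4]
grip_width: 1.0
grip_force: 0.0
t 9.5 grasp [566.7  17.7 161.8] yang 14.1 | row [-0.028 -0.006  0.219] yaw 0.0 | F [ 0.6 -0.6 -0.4] w 87.0 gf 0.0 j7 0.27
```

View pics/s5.png

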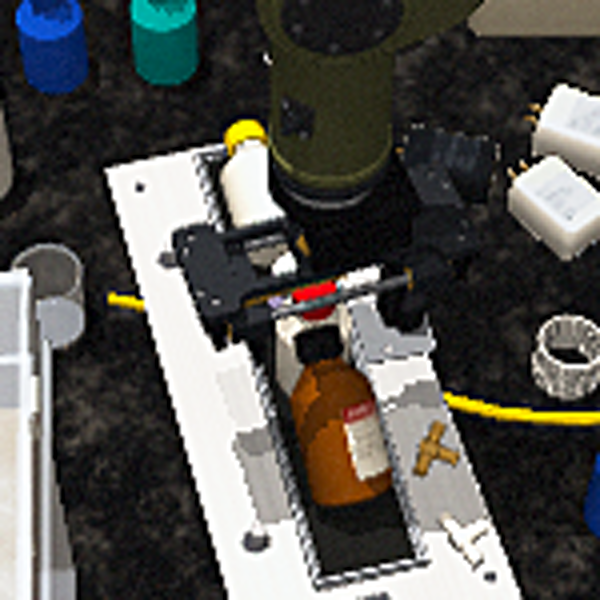

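Brown leans with its cap at crop (318,342) and base at about (350,503). The red-capped bottle stands behind it. I'll check the cap target by fitting a leaning-bottle model to both views.

```bash
python3 -c "
from h import *
from scipy.optimize import least_squares
im=ctrl.get_image('side');t=ctrl.get_image('top')
print(proj(im,[.567,.012,.118]),proj(t,[.567,.012,.118]))
# params: Cx,Cy contact point, tilt th, heading ang ; cap centre, base far upper point
def cap(p,h=.113):
    th=p[2]; d=np.array([np.sin(np.radians(p[3])),-np.cos(np.radians(p[3])),0]); a=np.sin(th)*d+np.cos(th)*np.array([0,0,1]); b=-np.cos(th)*d+np.sin(th)*np.array([0,0,1])
    C=np.array([p[0],p[1],.024]); base=C+.03*b; return base+h*a, base+.03*b, base
f=lambda p:np.r_[proj(im,cap(p)[0])-[259.4,215.3],proj(t,cap(p)[0])-[229.8,179.7],proj(im,cap(p)[1])-[267.5,256],(p[3]-13)/5]
r=least_squares(f,[.55,.07,.7,13],x_scale=[.01,.01,.1,5]); print(r.x,np.degrees(r.x[2]),r.fun,[np.round(v*1000) for v in cap(r.x)])
"
```

```text
[259.84160038 215.6663489 ] [228.52645798 180.16119269]
[0.55826235 0.08117969 0.93020017 8.24914786] 53.29654378499845 [-0.24720568  0.06990973 -0.13666401 -0.01041962  0.24137527 -0.23304092
 -0.95017043] [array([569.,   9., 116.]), array([553., 117.,  72.]), array([556.,  99.,  48.])]
```

```bash
python3 -m jog '{"translation":[[-0.03,0.004,0.1],[-0.03,0.004,0.2],[-0.03,0.004,0.225],[-0.03,0.004,0.225],[-0.03,0.004,0.225],[-0.03,0.004,0.225],[-0.03,0.004,0.225],[-0.03,0.004,0.225]],"yaw":[0.02,0.02,0.02,0.02,0.02,0.02,0.02,0.02],"jaw":[0,0,0.9,0.9,0.9,0.9,0.9,0.9]}' 8; python3 -m jog '{"translation":[[0,0,0],[0,0,0],[0,0,0]],"yaw":[0,0,0],"jaw":[0.9,0.9,0.9]}'; python3 -c "
from h import *
go(568,10,118,10)"
```

```text
time: 10.7
position: [0.5686, 0.0119, 0.28]
tool_rot: [2.009, 2.415, 0.0]
ft_force: [0.0, -0.7, 0.4]
grip_width: 0.441
grip_force: 6.8
time: 11.08
position: [0.5686, 0.0119, 0.28]
tool_rot: [2.009, 2.415, 0.0]
ft_force: [0.2, -1.3, 2.6]
grip_width: 0.446
grip_force: 6.9
t 11.07 grasp [568.6  11.9 116. ] yang 10.5 | row [-0.009 -0.005 -0.01 ] yaw 0.003 | F [ 0.2 -1.3  2.6] w 38.8 gf 6.9 j7 0.25
```

```bash
python3 -m jog '{"translation":[[0,0,0],[0,0,0],[-0.01,0,-0.045],[-0.01,0,-0.045],[-0.01,0,-0.045],[-0.01,0,-0.045],[-0.01,0,-0.045]],"yaw":[0,0,0,0,0,0,0],"jaw":[0.45,0.45,0.45,0.9,0.9,0.9,0.9]}' 8; python3 -c "
from h import *
go(568,10,118,10)"
```

```text
time: 11.95
position: [0.569, 0.0102, 0.2889]
tool_rot: [2.009, 2.415, 0.0]
ft_force: [0.6, 0.1, 2.0]
grip_width: 0.393
grip_force: 7.6
t 11.95 grasp [569.   10.2 124.9] yang 10.5 | row [ 0.    -0.005  0.035] yaw 0.003 | F [0.6 0.1 2. ] w 34.2 gf 7.6 j7 0.25
```

```bash
python3 -m jog '{"translation":[[0.035,0,-0.018],[0.07,0,-0.038],[0.145,0,-0.07],[0.225,0,-0.092],[0.305,0,-0.104],[0.385,0,-0.106],[0.385,0,-0.106]],"yaw":[0,0,0,0,0,0,0],"jaw":[0.9,0.9,0.9,0.9,0.9,0.9,0.9]}' 8; python3 -c "
from h import *
go(568,10,118,10)
im=ctrl.get_image('side')
cv2.imwrite('pics/s6.png',cv2.resize(im['pixels'][130:280,180:330],None,fx=4,fy=4,interpolation=cv2.INTER_CUBIC))"
```

```text
time: 12.82
position: [0.5543, 0.0883, 0.3096]
tool_rot: [-2.004, -2.418, -0.0]
ft_force: [-0.4, 0.8, -1.3]
grip_width: 0.393
grip_force: 8.0
t 12.82 grasp [554.3  88.3 145.6] yang 10.7 | row [-0.398 -0.005  0.138] yaw 0.004 | F [-0.4  0.8 -1.3] w 34.2 gf 8.0 j7 0.08
```

View pics/s6.png

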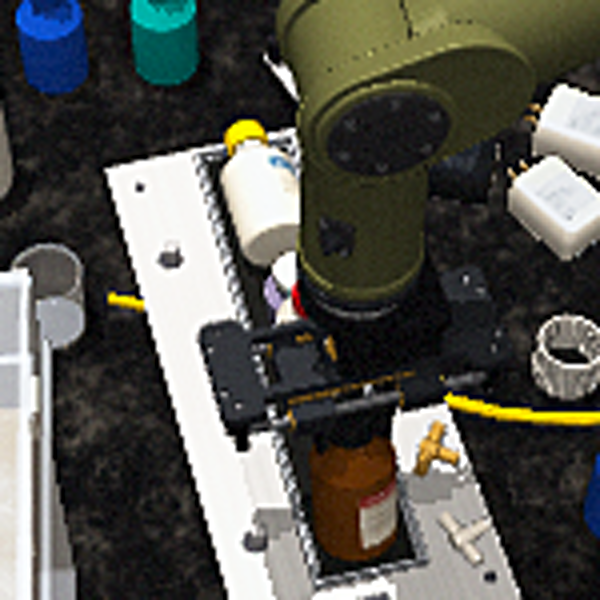

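Brown is nearly upright in the grip at (355,490), with its base near the lane's left end. I'll shift it right, then settle it down with the last of the arc.

```bash
python3 -m jog '{"translation":[[0,0,-0.1],[-0.1,0,-0.1],[-0.2,0,-0.1],[-0.2,0,-0.1],[-0.2,0,-0.04],[-0.2,0,0.005],[-0.2,0,0.005]],"yaw":[0,0,0,0,0,0,0],"jaw":[0.9,0.9,0.9,0.9,0.9,0.9,0.9]}' 8; python3 -c "
from h import *
go(568,10,118,10)
im=ctrl.get_image('side');p=im['pixels']; hsv=cv2.cvtColor(p,cv2.COLOR_BGR2HSV); m=cv2.inRange(hsv,(4,120,30),(16,255,200)); m[:, :255]=0;m[:,282:]=0;m[:235]=0
ys,xs=np.where(m); print(ys.max(),xs[ys>ys.max()-3].mean())
for C in (im,):
  for th in (0,10,20):
    a=np.radians(th);ax=np.array([-.19*np.sin(a),.98*np.sin(a),-np.cos(a)]);g=np.array(ctrl.get_state()['position'])-[0,0,.164]; b=g+.111*ax; u=np.array([.98,.19,0]); v=np.cross(ax,u)
    P=np.array([proj(im,b+.03*(np.cos(t)*u+np.sin(t)*v)) for t in np.linspace(0,6.28,60)]);print(th,P[P[:,1].argmax()])
"
```

```text
time: 13.75
position: [0.5618, 0.0475, 0.308]
tool_rot: [-2.007, -2.416, 0.001]
ft_force: [-0.7, -0.1, -2.5]
grip_width: 0.395
grip_force: 8.0
t 13.75 grasp [561.8  47.5 144. ] yang 10.6 | row [-0.19  -0.004  0.13 ] yaw 0.003 | F [-0.7 -0.1 -2.5] w 34.3 gf 8.0 j7 0.16
254 263.6470588235294
0 [262.01404414 250.45658684]
10 [263.87386909 254.86990209]
20 [264.54266268 258.41891051]
```

```bash
python3 -m jog '{"translation":[[0,0,0.01],[0,0,0.02],[0.02,0,0.03],[0.05,0,0.04],[0.07,0,0.045],[0.07,0,0.045]],"yaw":[0,0,0,0,0,0],"jaw":[0.9,0.9,0.9,0.9,0.9,0.9]}' 8; python3 -c "
from h import *
go(568,10,118,10)"
```

```text
time: 14.55
position: [0.5605, 0.0599, 0.3034]
tool_rot: [2.008, 2.414, 0.004]
ft_force: [-5.1, -1.2, 16.7]
grip_width: 0.392
grip_force: 10.6
t 14.55 grasp [560.5  59.9 139.4] yang 10.5 | row [-0.252 -0.009  0.107] yaw 0.003 | F [-5.1 -1.2 16.7] w 34.1 gf 10.6 j7 0.14
```

```bash
python3 -m jog '{"translation":[[0,0,-0.02],[0,-0.035,-0.02],[0,-0.035,-0.02],[0,-0.035,-0.02]],"yaw":[0,0,0,0],"jaw":[0.9,0.9,0.9,0.9]}' 8; python3 -c "
from h import *
go(568,10,118,10)
im=ctrl.get_image('side')
cv2.imwrite('pics/s7.png',cv2.resize(im['pixels'][180:290,220:320],None,fx=5,fy=5,interpolation=cv2.INTER_CUBIC))"
```

```text
time: 15.05
position: [0.5523, 0.059, 0.3038]
tool_rot: [-2.008, -2.415, 0.001]
ft_force: [-1.9, 0.1, 1.6]
grip_width: 0.391
grip_force: 8.8
t 15.05 grasp [552.3  59.  139.8] yang 10.5 | row [-0.255  0.033  0.109] yaw 0.003 | F [-1.9  0.1  1.6] w 34.0 gf 8.8 j7 0.13
```

View pics/s7.png

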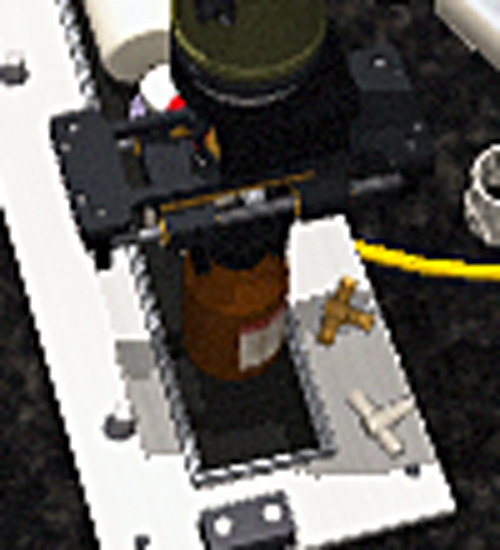

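Brown now stands upright in the lane, with its base at about (238,378). Releasing it, then checking numerically.

```bash
python3 -m jog '{"translation":[[0,0,0.005],[0,0,0.005],[0,0,0.005],[0,0,0.005],[0,0,-0.15],[0,0,-0.4],[0,0,-0.6],[0,0,-0.6]],"yaw":[0,0,0,0,0,0,0,0],"jaw":[0.5,0.3,0.1,0,0,0,0,0]}' 8; python3 -c "
from h import *
go(604,-235,160,10)
t=ctrl.get_image('top'); s=ctrl.get_image('side')
for l in('brown_center','white_center','small_center','jar_center'):
  for n,i in(('t',t),('s',s)):
    for r in ctrl.silhouettes(l,i)[:3]:
      ys,xs=np.where(r['region']); 
      if 180<r['at'][0]<330 and 150<r['at'][1]<290: print(l,n,round(r['p'],2),np.round(r['at']),xs.min(),xs.max(),ys.min(),ys.max(),rect(i,r['region'],.054))
def capc(i,lo,hi,box):
    x0,x1,y0,y1=box; m=cv2.inRange(cv2.cvtColor(i['pixels'],cv2.COLOR_BGR2HSV)[y0:y1,x0:x1],lo,hi); ys,xs=np.where(m); return (xs.mean()+x0,ys.mean()+y0,len(xs))
y=[capc(i,(18,110,110),(32,255,255),b) for i,b in((t,(290,335,155,190)),(s,(230,255,150,175)))]; print(y, tri(t,y[0][:2],s,y[1][:2])*1000)
"
```

```text
time: 16.1
position: [0.5537, 0.0588, 0.4277]
tool_rot: [2.007, 2.412, 0.009]
ft_force: [0.9, -0.3, -0.1]
grip_width: 1.0
grip_force: 0.0
t 16.1 grasp [553.7  58.8 263.7] yang 10.5 | row [-1.491 -0.024  0.517] yaw 0.003 | F [ 0.9 -0.3 -0.1] w 87.0 gf 0.0 j7 0.08
brown_center t 0.64 [263. 190.] 216 328 158 220 (array([ 548.37835693, -107.03999329]), (144.28536987304688, 302.21746826171875), 9.038185119628906)
brown_center s 0.79 [267. 240.] 256 277 221 255 (array([549.26080322,  47.2375412 ]), (114.46978759765625, 61.493316650390625), 85.37638854980469)
white_center t 0.73 [297. 176.] 280 324 163 187 (array([ 597.05511475, -184.80841064]), (60.736202239990234, 122.5965347290039), 10.99389934539795)
white_center t 0.34 [274. 162.] 200 361 135 228 (array([ 593.20281982, -142.31658936]), (195.8944854736328, 388.4342041015625), 11.177948951721191)
white_center s 0.7 [243. 172.] 236 257 160 187 (array([ 602.71148682, -218.75364685]), (47.47930908203125, 63.15542221069336), 26.872114181518555)
white_center s 0.33 [268. 241.] 256 277 221 255 (array([549.40002441,  47.20639038]), (114.9977188
[... 259 characters left out ...]
50488, -35.93305969]), (111.86814880371094, 54.15581130981445), 84.60175323486328)
jar_center t 0.52 [266. 182.] 258 274 173 190 (array([574.80285645, -85.00060272]), (43.86060333251953, 47.373748779296875), 89.48357391357422)
jar_center t 0.52 [259. 187.] 216 328 159 220 (array([ 548.53198242, -106.49588013]), (142.42849731445312, 300.3233642578125), 9.421027183532715)
jar_center s 0.68 [256. 216.] 249 267 200 229 (array([567.41448975, -35.80469894]), (104.84905242919922, 54.07577133178711), 84.60175323486328)
[(np.float64(320.5151515151515), np.float64(170.22727272727272), 66), (np.float64(240.56363636363636), np.float64(163.12727272727273), 55)] [ 605.89511498 -235.05523313   56.55072217]
```

```bash
python3 -m jog '{"translation":[[-0.25,0,0],[-0.5,0,0],[-0.75,-0.02,0],[-1,-0.02,0],[-1,-0.02,0]],"yaw":[0,0,0,0,0],"jaw":[0.3,0.3,0.3,0.3,0.3]}' 8;  python3 -c "
from h import *
go(606,-235,100,10.7)"
```

```text
time: 17.23
position: [0.5844, -0.1436, 0.424]
tool_rot: [2.018, 2.405, -0.004]
ft_force: [-0.2, 0.9, 0.3]
grip_width: 0.706
grip_force: 0.0
t 17.23 grasp [ 584.4 -143.6  260. ] yang 10.0 | row [-0.466  0.028  0.801] yaw -0.004 | F [-0.2  0.9  0.3] w 61.4 gf 0.0 j7 0.5
```

```bash
python3 -m jog '{"translation":[[-0.25,0.02,0],[-0.466,0.028,0.2],[-0.466,0.028,0.45],[-0.466,0.028,0.7],[-0.466,0.028,0.8],[-0.466,0.028,0.8]],"yaw":[0,-0.004,-0.004,-0.004,-0.004,-0.004],"jaw":[0.3,0.3,0.3,0.3,0.3,0.3]}' 8;  python3 -c "
from h import *
go(606,-235,57,10.7)"
```

```text
time: 17.98
position: [0.6077, -0.2279, 0.2631]
tool_rot: [-1.991, -2.427, 0.001]
ft_force: [0.3, -0.5, 0.0]
grip_width: 0.698
grip_force: 0.0
t 17.98 grasp [ 607.7 -227.9   99.1] yang 11.3 | row [-0.033 -0.015  0.21 ] yaw 0.003 | F [ 0.3 -0.5  0. ] w 60.8 gf 0.0 j7 0.76
```

```bash
python3 -m jog '{"translation":[[-0.03,-0.01,0.1],[-0.03,-0.01,0.2],[-0.03,-0.01,0.21],[-0.03,-0.01,0.21],[-0.03,-0.01,0.21],[-0.03,-0.01,0.21],[-0.03,-0.01,0.21],[-0.03,-0.01,0.21]],"yaw":[0,0,0,0,0,0,0,0],"jaw":[0.3,0.3,0.3,0.9,0.9,0.9,0.9,0.9]}' 8;  python3 -c "
from h import *
go(606,-235,57,10.7)"
```

```text
time: 18.98
position: [0.6071, -0.2352, 0.2224]
tool_rot: [1.993, 2.427, 0.001]
ft_force: [0.1, 0.3, 0.5]
grip_width: 0.389
grip_force: 8.0
t 18.98 grasp [ 607.1 -235.2   58.4] yang 11.2 | row [ 0.002 -0.005  0.007] yaw 0.003 | F [0.1 0.3 0.5] w 33.8 gf 8.0 j7 0.79
```

```bash
python3 -m jog '{"translation":[[0,0,-0.08],[0,0,-0.16],[0,0,-0.24],[0,0,-0.32],[0,0,-0.4],[0,0,-0.48],[0,0,-0.52],[0,0,-0.52]],"yaw":[0,0,0,0,0,0,0,0],"jaw":[0.9,0.9,0.9,0.9,0.9,0.9,0.9,0.9]}' 8
cat >> h.py <<'E'
def views(name,cx,cy,f=4,w=70):
    out=[]
    for n in('top','side'):
        im=ctrl.get_image(n); p=proj(im,[cx/1000,cy/1000,.06]).astype(int); out.append(cv2.resize(im['pixels'][p[1]-w:p[1]+w,p[0]-w+5:p[0]+w-5],None,fx=f*.73,fy=f,interpolation=cv2.INTER_CUBIC) if 0 else cv2.resize(im['pixels'][p[1]-w:p[1]+w,p[0]-w:p[0]+w],(398,560),interpolation=cv2.INTER_CUBIC)); print(n,'origin',p-w)
    cv2.imwrite(name,np.hstack(out))
E
python3 -c "
from h import *
go(606,-235,57,10.7)
views('pics/v9.png',600,-190,w=50)"
```

```text
time: 19.98
position: [0.607, -0.2353, 0.3266]
tool_rot: [1.993, 2.427, 0.001]
ft_force: [-0.4, 0.6, -1.1]
grip_width: 0.394
grip_force: 8.0
t 19.98 grasp [ 607.  -235.3  162.6] yang 11.2 | row [ 0.002 -0.005  0.528] yaw 0.003 | F [-0.4  0.6 -1.1] w 34.3 gf 8.0 j7 0.74
top origin [254 121]
side origin [193 123]
```

View pics/v9.png

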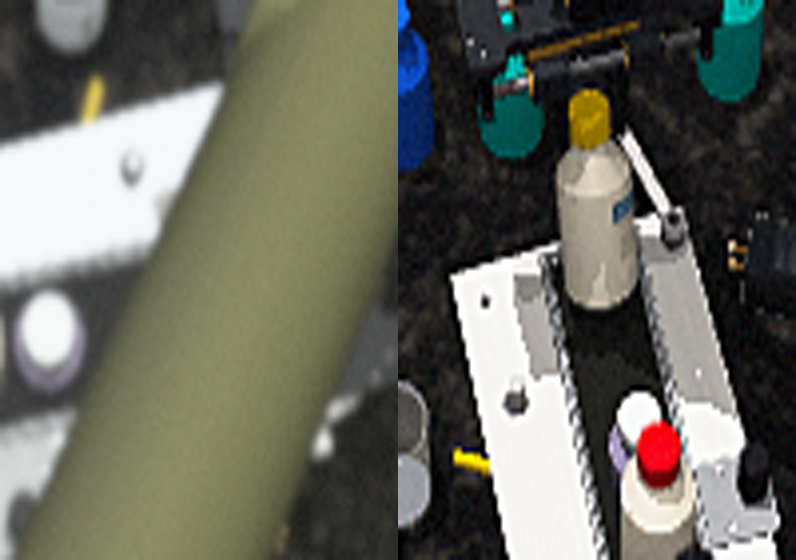

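White hangs fairly upright, with its cap at (590,118) and base bottom at (600,303). I'll get the tilt by projecting a model.

```bash
python3 -c "
from h import *
im=ctrl.get_image('side'); g=np.array(ctrl.get_state()['position'])-[0,0,.164]; print(proj(im,g))
for th in (0,10,20,30,40):
    a=np.radians(th);ax=np.array([-.19*np.sin(a),.98*np.sin(a),-np.cos(a)]); b=g+.109*ax; u=np.array([.98,.19,0]); v=np.cross(ax,u)
    P=np.array([proj(im,b+.03*(np.cos(t)*u+np.sin(t)*v)) for t in np.linspace(0,6.28,90)]);print(th,P[P[:,1].argmax()])
m=ctrl.silhouettes('white_center',im)[0]['region'];ys,xs=np.where(m);print(ys.min(),ys.max(),xs.min(),xs.max())
go(602,-214,157,10)
"
```

```text
[240.24864669 141.38050854]
0 [240.39283884 171.39652405]
10 [241.81659949 174.47247929]
20 [242.47530467 176.67405321]
30 [242.34197045 177.9531854 ]
40 [240.37656159 178.36048672]
139 177 232 253
t 20.18 grasp [ 606.7 -235.   161.1] yang 11.2 | row [ 0.107 -0.003  0.021] yaw 0.007 | F [-0.5  0.  -1.8] w 33.9 gf 8.0 j7 0.74
```

```bash
python3 -c "
from h import *
go(595,-203,140,11); go(588,-160,133,11)
"
```

```text
t 20.18 grasp [ 606.7 -235.   161.1] yang 11.2 | row [ 0.168 -0.026  0.106] yaw 0.001 | F [-0.5  0.  -1.8] w 33.9 gf 8.0 j7 0.74
t 20.18 grasp [ 606.7 -235.   161.1] yang 11.2 | row [ 0.386 -0.019  0.141] yaw 0.001 | F [-0.5  0.  -1.8] w 33.9 gf 8.0 j7 0.74
```

```bash
python3 -m jog '{"translation":[[0.09,-0.026,0.0],[0.168,-0.026,0.06],[0.168,-0.026,0.125],[0.21,-0.025,0.123],[0.26,-0.024,0.122],[0.31,-0.022,0.124],[0.35,-0.02,0.128],[0.35,-0.02,0.128]],"yaw":[0,0,0,0,0,0,0,0],"jaw":[0.9,0.9,0.9,0.9,0.9,0.9,0.9,0.9]}' 8;  python3 -c "
from h import *
go(588,-160,133,10.7)
im=ctrl.get_image('side'); g=np.array(ctrl.get_state()['position'])-[0,0,.164]
for th in (-10,0,10,20,30):
    a=np.radians(th);ax=np.array([-.19*np.sin(a),.98*np.sin(a),-np.cos(a)]); b=g+.109*ax; u=np.array([.98,.19,0]); v=np.cross(ax,u)
    P=np.array([proj(im,b+.03*(np.cos(t)*u+np.sin(t)*v)) for t in np.linspace(0,6.28,90)]);print(th,P[P[:,1].argmax()])
m=ctrl.silhouettes('white_center',im)[0]['region'];ys,xs=np.where(m);print(ys.min(),ys.max(),xs.min(),xs.max(),xs[ys>ys.max()-2].mean())"
```

```text
time: 21.18
position: [0.5891, -0.1663, 0.2998]
tool_rot: [-1.992, -2.428, 0.0]
ft_force: [0.5, -0.6, -1.5]
grip_width: 0.393
grip_force: 8.3
t 21.18 grasp [ 589.1 -166.3  135.8] yang 11.3 | row [0.032 0.001 0.014] yaw 0.003 | F [ 0.5 -0.6 -1.5] w 34.2 gf 8.3 j7 0.63
-10 [246.50060129 188.8237681 ]
0 [247.40039782 192.90950294]
10 [248.91527661 196.2494231 ]
20 [249.66488438 198.73209031]
30 [249.61665835 200.29338238]
161 194 239 258 248.0
```

```bash
python3 -m jog '{"translation":[[0.01,0,0.005],[0.015,0,0.01],[0.02,0,0.015],[0.02,0,0.015]],"yaw":[0,0,0,0],"jaw":[0.9,0.9,0.9,0.9]}' 8;  python3 -c "
from h import *
go(588,-160,133,10.7)"
```

```text
time: 21.78
position: [0.5887, -0.1656, 0.2996]
tool_rot: [1.994, 2.423, -0.001]
ft_force: [-1.8, -3.3, 10.6]
grip_width: 0.391
grip_force: 9.1
t 21.77 grasp [ 588.7 -165.6  135.6] yang 11.1 | row [0.028 0.002 0.013] yaw 0.002 | F [-1.8 -3.3 10.6] w 34.0 gf 9.1 j7 0.62
```

```bash
python3 -m jog '{"translation":[[0,0,-0.008],[0,0,-0.01],[0,0,-0.01],[0,0,-0.01],[0,0,-0.15],[0,0,-0.4],[0,0,-0.6],[0,0,-0.6]],"yaw":[0,0,0,0,0,0,0,0],"jaw":[0.9,0.5,0.2,0.1,0.1,0,0,0]}' 8;  python3 -c "
from h import *
go(488,-68,160,101)
t=ctrl.get_image('top');im=ctrl.get_image('side')
for l in('white_center','brown_center','small_center','jar_center'):
  for r in ctrl.silhouettes(l,im)[:3]:
    ys,xs=np.where(r['region'])
    if 235<r['at'][0]<290 and 160<r['at'][1]<290: print(l,round(r['p'],2),np.round(r['at']),xs.min(),xs.max(),ys.min(),ys.max())
for y in(-160,59):
  x={-160:588,59:552}[y]
  Q=np.array([proj(im,np.array([x/1000+rr*np.cos(a),y/1000+rr*np.sin(a),z])) for z,rr in((.024,.03),(.094,.03),(.142,.017)) for a in np.linspace(0,6.28,50)]); print(y,Q.min(0),Q.max(0))
"
```

```text
time: 22.78
position: [0.5893, -0.1639, 0.421]
tool_rot: [1.99, 2.424, 0.006]
ft_force: [-0.4, -0.0, -1.4]
grip_width: 0.987
grip_force: 0.0
t 22.77 grasp [ 589.3 -163.9  257. ] yang 11.2 | row [ 0.57  -0.407  0.481] yaw -0.499 | F [-0.4 -0.  -1.4] w 85.9 gf 0.0 j7 0.57
white_center 0.95 [248. 179.] 240 258 162 193
brown_center 0.88 [268. 237.] 256 277 221 255
brown_center 0.66 [257. 215.] 248 268 198 229
small_center 0.71 [255. 213.] 248 267 198 229
jar_center 0.56 [252. 200.] 246 258 193 208
-160 [238.429564   159.59560885] [257.89306341 195.12197131]
59 [255.55597267 219.57175132] [277.06550382 255.37639122]
```

```bash
python3 -m jog '{"translation":[[0.1,-0.07,0],[0.2,-0.14,0],[0.3,-0.2,0],[0.4,-0.27,0],[0.5,-0.34,0],[0.57,-0.407,0],[0.57,-0.407,0],[0.57,-0.407,0]],"yaw":[0.06,0.12,0.18,0.24,0.3,0.36,0.42,0.48],"jaw":[0.4,0.4,0.4,0.4,0.4,0.4,0.4,0.4]}' 8;  python3 -c "
from h import *
im=ctrl.get_image('side')
print(proj(im,[.488,-.068,.041]))
g=cv2.cvtColor(im['pixels'],cv2.COLOR_BGR2GRAY)[193:222,268:296]
print(g[::1])
go(488,-68,100,101)"
```

```text
time: 24.08
position: [0.4861, -0.0671, 0.4167]
tool_rot: [-3.114, -0.409, 0.002]
ft_force: [0.1, -0.0, -0.8]
grip_width: 0.597
grip_force: 0.0
[282.83383919 206.23197648]
[[244 245 247 245 245 247 247 252 255  71  24  28  20   8  14  39  36  35
   36  36  22  18  24  19  26  27  18  21]
 [245 244 245 247 244 246 247 250 255 245   2  15  17  25  20  24  14  28
   24  33  29  21  18  20  27  17   9  25]
 [245 243 246 247 246 246 248 248 254 255   0   4  21  37  50  31   9  13
   15  23  29  22  18  19  15  19  23  24]
 [247 245 242 247 247 245 245 248 250 255  78   0  16  24  24  22  12  15
   20  20  25  30  41  41  21  18   8  27]
 [245 245 244 246 247 245 246 247 249 255 255   0  11  21  10  20  15  19
   18  24  27  31  42  33  23  23  12  18]
 [248 246 244 244 247 246 246 247 253 255 206  46  11  21  15  25   5  13
   22  24  26   7  15  12  15  13  14  16]
 [248 245 246 243 245 246 244 249 255 179 180  93  10  21  13  21  19  13
   11   4   4  15   7   1   0  14  15  19]
 [248 246 246 243 246 248 245 247 255 153 165 197  23  15  20  11  11  13
    6  13   1  10  18   8  10  13  
[... 1889 characters left out ...]
 173 190 187 192 188 153 237 252 183 190 188 191 193 196 208 199
  210 195  51   9  15   0  18  25   2  10]
 [137 137 218 187 187 182 187 184 161 170 189 201 197 191 168 112  80  73
  255  21   0  14   4   1  18  11  18  11]
 [ 94 150 225 150 193 192 194 197 183 169 114  99 121 157 255 255 255 255
  255  59   0   1   5   3  18  22   2  16]
 [  9 167 209 186 155 126  75  77 255 255 255 255 255 253 252 250 252 252
  255 255   0   5  29   8   2  10   4  17]
 [ 10  39  55 111 255 255 255 255 255 251 250 249 250 249 247 246 247 249
  254 255   0   0  18   3   1  10   3  10]]
t 24.12 grasp [486.2 -67.2 252.7] yang -75.4 | row [0.008 0.006 0.763] yaw 0.02 | F [-0.3 -1.2 -0.4] w 51.8 gf 0.0 j7 -1.26
```

```bash
python3 -c "
from h import *
im=ctrl.get_image('side')
Q=np.array([proj(im,[.488+.012*np.cos(a),-.068+.012*np.sin(a),.024]) for a in np.linspace(0,6.28,50)]); print(Q.min(0),Q.max(0))
print(proj(im,[.488,-.068,.024])-proj(im,[.498,-.068,.024]),proj(im,[.488,-.068,.024])-proj(im,[.488,-.058,.024]))
go(488,-68,46,100.5)"
```

```text
[278.656784   206.16220057] [286.39485337 212.56390225]
[ 3.20732953 -0.1967615 ] [-0.36626851 -2.6721483 ]
t 24.18 grasp [486.3 -67.3 252.7] yang -74.8 | row [0.008 0.006 1.034] yaw 0.026 | F [-0.1  0.5  0. ] w 52.1 gf 0.0 j7 -1.25
```

```bash
python3 -m jog '{"translation":[[0.008,0.006,0.25],[0.008,0.006,0.5],[0.008,0.006,0.75],[0.008,0.006,0.9],[0.008,0.006,1],[0.008,0.006,1],[0.008,0.006,1],[0.008,0.006,1]],"yaw":[0.026,0.026,0.026,0.026,0.026,0.026,0.026,0.026],"jaw":[0.4,0.4,0.4,0.4,0.4,0.4,0.4,0.4]}' 20;  python3 -c "
from h import *
go(488,-68,46,100.5)"
```

```text
time: 25.18
position: [0.489, -0.0682, 0.2184]
tool_rot: [-3.128, -0.291, -0.003]
ft_force: [0.5, 0.3, -0.2]
grip_width: 0.6
grip_force: 0.0
t 25.18 grasp [489.  -68.2  54.4] yang -79.4 | row [-0.005 -0.002  0.042] yaw 0.001 | F [ 0.5  0.3 -0.2] w 52.2 gf 0.0 j7 -1.15
```

```bash
python3 -m jog '{"translation":[[0,0,0.03],[0,0,0.03],[0,0,0.03],[0,0,0.03],[0,0,0.03],[0,0,0.03]],"yaw":[0,0,0,0,0,0],"jaw":[0.4,0.9,0.9,0.9,0.9,0.9]}' 25;  python3 -c "
from h import *
go(488,-68,46,101.35)
d=np.array([577,-35]);X=np.array([.9804,.197]);Y=np.array([-.197,.9804]); print('docked knob',d-66*X+3*Y)"
```

```text
time: 25.92
position: [0.4884, -0.068, 0.2114]
tool_rot: [-3.128, -0.29, -0.0]
ft_force: [-0.7, 0.7, 0.5]
grip_width: 0.264
grip_force: 25.0
t 25.93 grasp [488.4 -68.   47.4] yang -79.4 | row [-0.002 -0.     0.007] yaw -0.004 | F [-0.7  0.7  0.5] w 22.9 gf 25.0 j7 -1.14
docked knob [511.7026 -45.0608]
```

```bash
python3 -m jog '{"translation":[[0.01,-0.008,0],[0.025,-0.018,0],[0.042,-0.03,0],[0.06,-0.042,0],[0.078,-0.054,0],[0.095,-0.065,0],[0.105,-0.073,0],[0.11,-0.077,0]],"yaw":[0,0,0,0,0,0,0,0],"jaw":[0.9,0.9,0.9,0.9,0.9,0.9,0.9,0.9]}' 25;  python3 -c "
from h import *
go(511.7,-45,47,101.35)"
```

```text
time: 26.92
position: [0.5074, -0.0489, 0.2114]
tool_rot: [3.128, 0.29, 0.0]
ft_force: [-3.3, -4.6, 4.4]
grip_width: 0.266
grip_force: 25.0
t 26.93 grasp [507.4 -48.9  47.4] yang -79.4 | row [ 0.025 -0.015  0.002] yaw -0.004 | F [-3.3 -4.6  4.4] w 23.1 gf 25.0 j7 -1.16
```

```bash
python3 -m jog '{"translation":[[0.007,-0.004,0],[0.014,-0.008,0],[0.02,-0.012,0],[0.026,-0.016,0],[0.026,-0.016,0]],"yaw":[0,0,0,0,0],"jaw":[0.9,0.9,0.9,0.9,0.9]}' 25;  python3 -c "
from h import *
go(511.7,-45,47,101.35)
t=ctrl.get_image('top');cv2.imwrite('pics/topx.npy.png',t['pixels'])
im=ctrl.get_image('side');R=cv2.cvtColor(im['pixels'],cv2.COLOR_BGR2GRAY)
X=np.array([.9804,.197,0]);Y=np.array([-.197,.9804,0]);D=np.array([.577,-.035,0])
# carrier corners expected docked, and pins
for n,p in(('BL',(60,205,.027)),('BR',(60,-199,.027)),('FL',(-24,205,.027)),('FR',(-24,-199,.027)),('pinL',(66,133,.04)),('pinR',(66,-127,.04))):
    P=D+X*p[0]/1000+Y*p[1]/1000+[0,0,p[2]]; print(n,proj(t,P).round(1),proj(im,P).round(1))
"
```

```text
time: 27.55
position: [0.5102, -0.0467, 0.2113]
tool_rot: [3.127, 0.289, -0.008]
ft_force: [-8.8, -8.3, 11.2]
grip_width: 0.267
grip_force: 25.0
t 27.55 grasp [510.2 -46.7  47.3] yang -79.4 | row [ 0.009 -0.007  0.002] yaw -0.004 | F [-8.8 -8.3 11.2] w 23.2 gf 25.0 j7 -1.17
BL [172.7 176.8] [254.2 284. ]
BR [312.8 148.1] [220.3 174.3]
FL [177.8 205.8] [282.9 276.6]
FR [319.5 176.5] [245.2 168.9]
pinL [196.7 168.7] [245.3 260.1]
pinR [287.7 150. ] [223.6 189.4]
```

```bash
python3 -m jog '{"translation":[[0.0,-0.012,-0.005],[0,-0.022,-0.005],[0.0,-0.022,-0.005],[0.015,-0.022,-0.005],[0.03,-0.02,-0.005],[0.03,-0.02,-0.005]],"yaw":[0,0,0,0,0,0],"jaw":[0.9,0.9,0.9,0.9,0.9,0.9]}' 30;  python3 -c "
from h import *
go(511.7,-45,47,101.35)
im=ctrl.get_image('side');p=im['pixels']
a=cv2.resize(p[235:300,225:300],(395,342),interpolation=cv2.INTER_CUBIC);b=cv2.resize(p[150:215,205:280],(395,342),interpolation=cv2.INTER_CUBIC)
cv2.imwrite('pics/v10.png',np.hstack([a,b]))"
```

```text
time: 28.4
position: [0.5137, -0.0428, 0.2113]
tool_rot: [3.126, 0.288, -0.017]
ft_force: [-13.8, -9.9, 11.2]
grip_width: 0.264
grip_force: 30.0
t 28.4 grasp [513.7 -42.8  47.3] yang -79.5 | row [-0.012  0.009  0.002] yaw -0.004 | F [-13.8  -9.9  11.2] w 23.0 gf 30.0 j7 -1.17
```

View pics/v10.png

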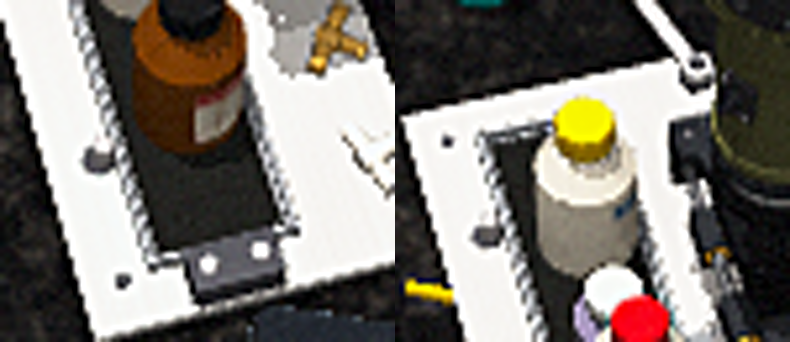

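The left end is against the stop at (235,260) and both pins are close along the back edge. I'll ease off the left force, press straight back, and check squareness numerically along the edge.

```bash
python3 -m jog '{"translation":[[0.0,0.012,0],[0.01,0.016,0],[0.02,0.016,0],[0.03,0.016,0],[0.03,0.016,0]],"yaw":[0,0,0,0,0],"jaw":[0.9,0.9,0.9,0.9,0.9]}' 30;  cat > sq.py <<'E'
from h import *
from scipy.ndimage import map_coordinates
go(511.7,-45,47,101.35)
X=np.array([.9804,.197,0]);Y=np.array([-.197,.9804,0]);D=np.array([.577,-.035,0])
im=ctrl.get_image('side');g=cv2.cvtColor(im['pixels'],cv2.COLOR_BGR2GRAY).astype(float)
def edge(ys,lo,hi,ax,c=None):
    r=[]
    for y in ys:
        v=np.arange(lo,hi,.5); Z=.031
        P=np.array([proj(im,D+X*(a if ax=='x' else y)/1000+Y*(y if ax=='x' else a)/1000+[0,0,Z]) for a in v])
        q=map_coordinates(g,[P[:,1],P[:,0]],order=1); q=cv2.GaussianBlur(q.reshape(1,-1),(1,1),0)[0]
        i=np.where(q>225)[0]; r.append(v[i[0]] if len(i) else np.nan)
    return np.array(r)
yl=np.array([190,170,110,90,60]); yr=np.array([-80,-100,-150,-170,-185])
a=edge(yl,50,85,'x');b=edge(yr,50,85,'x'); yy=np.r_[yl,yr]; e=np.r_[a,b]; print(yy,e)
k=np.polyfit(yy[~np.isnan(e)],e[~np.isnan(e)],1); print('slope deg',np.degrees(k[0]),'at pins',np.polyval(k,[133,-127]))
E
python3 sq.py
```

```text
time: 29.08
position: [0.5172, -0.0438, 0.211]
tool_rot: [-3.126, -0.288, 0.034]
ft_force: [-27.4, -6.1, 26.0]
grip_width: 0.265
grip_force: 30.0
t 29.07 grasp [517.2 -43.8  47. ] yang -79.5 | row [-0.028  0.001  0.001] yaw -0.005 | F [-27.4  -6.1  26. ] w 23.1 gf 30.0 j7 -1.16
[ 190  170  110   90   60  -80 -100 -150 -170 -185] [67.5 68.  66.5 67.  68.  66.5 68.  62.5 66.5 67. ]
slope deg 0.28700174478067725 at pins [67.44877299 66.14640039]
```

```bash
python3 -m jog '{"translation":[[-0.004,-0.006,0],[-0.008,-0.014,0],[-0.008,-0.02,0],[-0.008,-0.02,0]],"yaw":[0,0,0,0],"jaw":[0.9,0.9,0.9,0.9]}' 30; python3 sq.py
```

```text
time: 29.62
position: [0.5161, -0.0429, 0.2111]
tool_rot: [3.125, 0.285, -0.025]
ft_force: [-20.4, -14.1, 17.6]
grip_width: 0.266
grip_force: 30.0
t 29.62 grasp [516.1 -42.9  47.1] yang -79.6 | row [-0.024  0.006  0.001] yaw -0.005 | F [-20.4 -14.1  17.6] w 23.2 gf 30.0 j7 -1.17
[ 190  170  110   90   60  -80 -100 -150 -170 -185] [67.5 68.  66.  67.  68.  66.5 68.  62.5 66.5 66.5]
slope deg 0.2963302418587367 at pins [67.37148541 66.02678142]
```

```bash
python3 -m jog '{"translation":[[-0.006,0.003,0],[-0.012,0.006,0],[-0.012,0.006,0],[-0.012,0.006,0],[-0.012,0.006,0],[-0.012,0.006,-0.3],[-0.012,0.006,-0.6],[-0.012,0.006,-0.6]],"yaw":[0,0,0,0,0,0,0,0],"jaw":[0.9,0.9,0.4,0.4,0.4,0.4,0.4,0.4]}' 30; python3 sq.py; python3 -c "
from h import *
im=ctrl.get_image('side')
X=np.array([.9804,.197,0]);Y=np.array([-.197,.9804,0]);D=np.array([.577,-.035,0])
H=D-.088*X-.211*Y
print('pin open',H-.09*Y,'closed',H+.09*X)
g=cv2.cvtColor(im['pixels'],cv2.COLOR_BGR2GRAY)
p=proj(im,H-.09*Y+[0,0,.06]);q=proj(im,H-.09*Y+[0,0,.03]); print(p,q)
for l in ctrl.silhouettes('latch',im)[:2]: ys,xs=np.where(l['region']); print(l['p'],l['at'],xs.min(),xs.max(),ys.min(),ys.max())
print('arm end z29',proj(im,H-.096*Y+[0,0,.029]))
P=H-.09*Y; go(P[0]*1000,P[1]*1000,160,101)"
```

```text
time: 30.68
position: [0.5212, -0.0395, 0.3375]
tool_rot: [-3.126, -0.292, -0.017]
ft_force: [-0.5, 0.6, -0.5]
grip_width: 0.597
grip_force: 0.0
t 30.68 grasp [521.2 -39.5 173.5] yang -79.3 | row [-0.059  0.019  0.632] yaw -0.004 | F [-0.5  0.6 -0.5] w 51.9 gf 0.0 j7 -1.29
[ 190  170  110   90   60  -80 -100 -150 -170 -185] [67.5 68.  66.5 66.5 68.  66.5 67.5 68.5 67.  67. ]
slope deg 0.002858732975534909 at pins [67.30696026 67.29398774]
pin open [ 0.5500218 -0.3474364  0.       ] closed [ 0.6205278 -0.2414704  0.       ]
[255.47665244 136.11456351] [255.3946825  142.13716825]
0.62 [249.1, 141.3] 246 254 139 153
arm end z29 [254.91181273 141.07986722]
t 30.82 grasp [518.8 -39.1 167.9] yang -79.3 | row [-0.132  1.544  0.038] yaw -0.002 | F [ 0.1 -0.5 -0.7] w 52.1 gf 0.0 j7 -1.29
```

Carrier is square and docked, with a slope of about 0°. Next is the latch.

```bash
python3 -m jog '{"translation":[[0,0.2,-0.1],[0,0.45,-0.1],[0,0.7,-0.1],[0,0.95,-0.1],[0,1,-0.1],[0,1,-0.1]],"yaw":[0,0,0,0,0,0],"jaw":[0.4,0.4,0.4,0.4,0.4,0.4]}' 10; python3 -c "
from h import *
from scipy.optimize import least_squares
t=ctrl.get_image('top');s=ctrl.get_image('side')
# arm angle from bright pixels, side view, z=.032
H=np.array([.5323,-.2591])
for n,i in(('t',t),('s',s)):
  g=cv2.cvtColor(i['pixels'],cv2.COLOR_BGR2GRAY); 
  for a in range(-84,-40,4):
    u=np.array([np.cos(np.radians(a)),np.sin(np.radians(a))]); v=[g[tuple(proj(i,np.r_[H+r*u,.032])[::-1].round().astype(int))] for r in(.03,.04,.05,.06,.07,.08,.09,.1)]; print(n,a,v)
go(571,-340,120,-66)"
```

```text
time: 31.58
position: [0.5554, -0.2363, 0.3507]
tool_rot: [-3.127, -0.288, 0.004]
ft_force: [0.5, 1.3, 0.1]
grip_width: 0.6
grip_force: 0.0
t -84 [np.uint8(119), np.uint8(116), np.uint8(106), np.uint8(91), np.uint8(75), np.uint8(38), np.uint8(40), np.uint8(40)]
t -80 [np.uint8(119), np.uint8(115), np.uint8(107), np.uint8(100), np.uint8(81), np.uint8(47), np.uint8(44), np.uint8(39)]
t -76 [np.uint8(121), np.uint8(118), np.uint8(110), np.uint8(102), np.uint8(92), np.uint8(70), np.uint8(44), np.uint8(37)]
t -72 [np.uint8(123), np.uint8(117), np.uint8(114), np.uint8(105), np.uint8(97), np.uint8(87), np.uint8(54), np.uint8(40)]
t -68 [np.uint8(124), np.uint8(118), np.uint8(117), np.uint8(109), np.uint8(103), np.uint8(90), np.uint8(80), np.uint8(68)]
t -64 [np.uint8(124), np.uint8(124), np.uint8(117), np.uint8(113), np.uint8(106), np.uint8(99), np.uint8(93), np.uint8(83)]
t -60 [np.uint8(127), np.uint8(124), np.uint8(121), np.uint8(114), np.uint8(110), np.uint8(107), np.uint8(103), np.uint8(92)]
t -56 [np.uint8(127), np.uint8(126), np.uint8(121), np.uint8(119), np.uint8(116), np.uint8(113)
[... 1153 characters left out ...]
uint8(239), np.uint8(237), np.uint8(230), np.uint8(66), np.uint8(0), np.uint8(110)]
s -56 [np.uint8(125), np.uint8(117), np.uint8(251), np.uint8(226), np.uint8(251), np.uint8(209), np.uint8(87), np.uint8(16)]
s -52 [np.uint8(125), np.uint8(117), np.uint8(150), np.uint8(162), np.uint8(52), np.uint8(1), np.uint8(13), np.uint8(19)]
s -48 [np.uint8(137), np.uint8(88), np.uint8(55), np.uint8(6), np.uint8(11), np.uint8(24), np.uint8(25), np.uint8(32)]
s -44 [np.uint8(138), np.uint8(88), np.uint8(8), np.uint8(10), np.uint8(28), np.uint8(18), np.uint8(26), np.uint8(28)]
t 31.68 grasp [ 555.9 -234.5  187.3] yang -79.3 | row [-0.024  0.533  0.336] yaw -0.074 | F [-1.1  1.3  0. ] w 52.3 gf 0.0 j7 -0.82
```

```bash
python3 -c "
from h import *
H=np.array([.5323,-.2591])
for n in('top','side'):
  i=ctrl.get_image(n); g=cv2.imread(f'pics/{n}0.png',0)
  for a in range(-76,-46,3):
    u=np.array([np.cos(np.radians(a)),np.sin(np.radians(a))]); v=[int(g[tuple(proj(i,np.r_[H+r*u,.032])[::-1].round().astype(int))]) for r in(.04,.05,.06,.07,.08,.09,.1)]; print(n,a,v)
"
```

```text
top -76 [77, 52, 48, 52, 53, 50, 43]
top -73 [136, 101, 59, 51, 57, 47, 44]
top -70 [136, 168, 135, 77, 57, 43, 41]
top -67 [222, 223, 200, 168, 160, 52, 62]
top -64 [239, 233, 237, 237, 175, 50, 68]
top -61 [239, 239, 238, 231, 219, 52, 59]
top -58 [233, 221, 199, 165, 125, 46, 48]
top -55 [202, 167, 100, 76, 54, 44, 46]
top -52 [168, 74, 62, 53, 50, 48, 44]
top -49 [103, 59, 49, 51, 50, 45, 47]
side -76 [17, 26, 14, 32, 17, 21, 39]
side -73 [16, 12, 13, 25, 15, 25, 32]
side -70 [16, 12, 3, 12, 23, 20, 6]
side -67 [3, 0, 0, 0, 7, 5, 11]
side -64 [3, 102, 0, 255, 132, 0, 0]
side -61 [254, 255, 255, 250, 153, 1, 32]
side -58 [254, 250, 246, 255, 255, 154, 5]
side -55 [248, 255, 190, 255, 203, 95, 12]
side -52 [248, 255, 190, 57, 3, 13, 17]
side -49 [145, 57, 0, 8, 22, 22, 25]
```

```bash
python3 -c "
from h import *
go(576,-338,110,-70)"; python3 -m jog '{"translation":[[0,0.2,0],[0,0.4,0.05],[0,0.53,0.2],[0,0.53,0.35],[0,0.53,0.35],[0,0.53,0.35]],"yaw":[-0.03,-0.05,-0.05,-0.05,-0.05,-0.05],"jaw":[0.4,0.4,0.4,0.4,0.4,0.4]}' 10; python3 -c "
from h import *
go(576,-338,56,-70)"
```

```text
t 31.77 grasp [ 556.1 -234.4  187.9] yang -79.2 | row [0.001 0.528 0.389] yaw -0.051 | F [ 0.2 -0.5 -0.7] w 51.8 gf 0.0 j7 -0.82
time: 32.52
position: [0.576, -0.3396, 0.2836]
tool_rot: [3.095, 0.537, 0.002]
ft_force: [-0.3, 0.1, 1.1]
grip_width: 0.596
grip_force: 0.0
t 32.52 grasp [ 576.  -339.6  119.6] yang -70.3 | row [ 0.002 -0.008  0.318] yaw -0.002 | F [-0.3  0.1  1.1] w 51.8 gf 0.0 j7 -0.45
```

```bash
python3 -m jog '{"translation":[[0,0,0.1],[0,0,0.2],[0,0,0.29],[0,0,0.31],[0,0,0.31],[0,0,0.31],[0,0,0.31],[0,0,0.31]],"yaw":[0,0,0,0,0,0,0,0],"jaw":[0.4,0.4,0.4,0.4,0.9,0.9,0.9,0.9]}' 10; python3 -m jog '{"translation":[[0,0,0],[0,0,0],[0,0,0]],"yaw":[0,0,0],"jaw":[0.95,0.95,0.95]}' 10; python3 -c "
from h import *
go(576,-338,56,-70)"
```

```text
time: 33.52
position: [0.5753, -0.3407, 0.2208]
tool_rot: [3.095, 0.535, 0.001]
ft_force: [0.0, 1.0, 0.3]
grip_width: 0.232
grip_force: 0.0
time: 33.9
position: [0.5751, -0.3394, 0.2204]
tool_rot: [-3.092, -0.535, 0.001]
ft_force: [-3.6, 5.2, 4.5]
grip_width: 0.144
grip_force: 10.0
t 33.9 grasp [ 575.1 -339.4   56.4] yang -70.4 | row [ 0.007 -0.005  0.002] yaw -0.002 | F [-3.6  5.2  4.5] w 12.5 gf 10.0 j7 -0.42
```

```bash
python3 -m jog '{"translation":[[0.04,-0.008,0],[0.077,-0.019,0],[0.115,-0.033,0],[0.15,-0.05,0],[0.216,-0.094,0],[0.274,-0.149,0],[0.32,-0.213,0],[0.32,-0.213,0]],"yaw":[0.055,0.11,0.14,0.165,0.2,0.235,0.28,0.28],"jaw":[0.95,0.95,0.95,0.95,0.95,0.95,0.95,0.95]}' 8; python3 -c "
from h import *
go(621,-241,56,-140)
p=np.array(ctrl.get_state()['position'][:2])*1000-[532.3,-259.1]; print(np.hypot(*p),np.degrees(np.arctan2(p[1],p[0])))"
```

```text
time: 34.9
position: [0.6224, -0.278, 0.2209]
tool_rot: [3.03, -0.829, 0.003]
ft_force: [1.2, 1.1, 2.2]
grip_width: 0.145
grip_force: 8.0
t 34.9 grasp [ 622.4 -278.    56.9] yang -120.6 | row [-0.1   -0.156  0.004] yaw 0.108 | F [1.2 1.1 2.2] w 12.6 gf 8.0 j7 -1.32
92.03265398043793 -11.839170484049506
```

```bash
python3 -m jog '{"translation":[[-0.024,-0.057,0],[-0.056,-0.112,0],[-0.078,-0.14,0],[-0.093,-0.158,0],[-0.103,-0.169,0],[-0.112,-0.178,0],[-0.112,-0.178,0]],"yaw":[0.04,0.08,0.1,0.11,0.11,0.11,0.11],"jaw":[0.95,0.95,0.95,0.95,0.95,0.95,0.95]}' 8; python3 -c "
from h import *
go(621,-241,56,-140)
p=np.array(ctrl.get_state()['position'][:2])*1000-[532.3,-259.1]; print(np.hypot(*p),np.degrees(np.arctan2(p[1],p[0])))"
```

```text
time: 35.78
position: [0.6207, -0.2367, 0.2209]
tool_rot: [-2.84, 1.341, -0.002]
ft_force: [3.7, -0.1, 3.9]
grip_width: 0.146
grip_force: 8.0
t 35.77 grasp [ 620.7 -236.7   56.9] yang -140.6 | row [0.017 0.012 0.004] yaw -0.003 | F [ 3.7 -0.1  3.9] w 12.7 gf 8.0 j7 -1.68
91.17885520972064 14.199416860446156
```

```bash
python3 -m jog '{"translation":[[-0.01,-0.005,0],[-0.02,-0.01,0],[-0.03,-0.014,0],[-0.03,-0.014,0]],"yaw":[0,0,0,0],"jaw":[0.95,0.95,0.95,0.95]}' 8; python3 -c "
from h import *
go(621,-241,56,-140)
p=np.array(ctrl.get_state()['position'][:2])*1000-[532.3,-259.1]; print(np.hypot(*p),np.degrees(np.arctan2(p[1],p[0])))"; python3 sq.py
```

```text
time: 36.28
position: [0.6191, -0.2329, 0.221]
tool_rot: [2.836, -1.343, 0.01]
ft_force: [8.5, -7.4, -1.5]
grip_width: 0.143
grip_force: 8.0
t 36.27 grasp [ 619.1 -232.9   57. ] yang -140.7 | row [0.037 0.018 0.005] yaw -0.004 | F [ 8.5 -7.4 -1.5] w 12.5 gf 8.0 j7 -1.69
90.68728365418667 16.814707152124583
t 36.27 grasp [ 619.1 -232.9   57. ] yang -140.7 | row [-1.067 -0.18   0.042] yaw -0.345 | F [ 8.5 -7.4 -1.5] w 12.5 gf 8.0 j7 -1.69
[ 190  170  110   90   60  -80 -100 -150 -170 -185] [67.5 68.  66.5 66.5 68.  66.5 67.5 83.5  nan 67. ]
slope deg -0.880650749205432 at pins [67.13507571 71.13134205]
```

```bash
python3 -m jog '{"translation":[[0,0,0],[0,0,0],[0,0,0],[0,0,-0.2],[0,0,-0.5],[-0.1,-0.3,-0.8],[-0.2,-0.6,-1],[-0.2,-0.6,-1]],"yaw":[0,0,0,0,0,0,0,0],"jaw":[0.6,0.6,0.6,0.6,0.6,0.6,0.6,0.6]}' 8; python3 sq.py; python3 -c "
from h import *
H=np.array([.5323,-.2591])
for n in('side','top'):
  i=ctrl.get_image(n); g=cv2.cvtColor(i['pixels'],cv2.COLOR_BGR2GRAY)
  for z in(.032,.05):
   for a in range(-4,26,3):
    u=np.array([np.cos(np.radians(a)),np.sin(np.radians(a))]); v=[int(g[tuple(proj(i,np.r_[H+r*u,z])[::-1].round().astype(int))]) for r in(.04,.05,.06,.07,.08,.09,.1)]; print(n,z,a,v)
  if n=='side':
    for r in ctrl.silhouettes('white_center',i)[:1]+ctrl.silhouettes('latch',i)[:1]: ys,xs=np.where(r['region']); print(r['p'],r['at'],xs.min(),xs.max(),ys.min(),ys.max())
"
```

```text
time: 37.33
position: [0.6872, -0.1201, 0.4221]
tool_rot: [-2.841, 1.336, -0.001]
ft_force: [-0.2, -0.9, -0.5]
grip_width: 0.398
grip_force: 0.0
t 37.33 grasp [ 687.2 -120.1  258.1] yang -140.4 | row [-0.849  0.439  1.054] yaw -0.343 | F [-0.2 -0.9 -0.5] w 34.6 gf 0.0 j7 -1.96
[ 190  170  110   90   60  -80 -100 -150 -170 -185] [67.5 68.  66.5 66.5 68.   nan 68.  69.  67.5 67. ]
slope deg -0.08337509491690671 at pins [67.36444324 67.74278742]
side 0.032 -4 [4, 13, 19, 22, 20, 24, 26]
side 0.032 -1 [135, 0, 6, 21, 18, 29, 25]
side 0.032 2 [135, 0, 100, 0, 15, 35, 16]
side 0.032 5 [255, 255, 100, 239, 0, 0, 9]
side 0.032 8 [255, 247, 255, 207, 255, 0, 237]
side 0.032 11 [241, 247, 240, 216, 245, 9, 0]
side 0.032 14 [241, 244, 227, 213, 222, 2, 188]
side 0.032 17 [254, 244, 227, 239, 168, 182, 79]
side 0.032 20 [254, 237, 214, 109, 123, 217, 166]
side 0.032 23 [254, 97, 112, 92, 114, 213, 133]
side 0.05 -4 [19, 19, 20, 10, 14, 22, 15]
side 0.05 -1 [19, 19, 20, 15, 16, 14, 21]
side 0.05 2 [26, 20, 30, 15, 15, 2, 26]
side 0.05 5 [26, 11, 19, 23, 20, 24, 26]
side 0.05 8 [15, 11, 19, 22, 18
[... 546 characters left out ...]
[248, 240, 239, 237, 238, 85, 148]
top 0.032 14 [245, 239, 235, 234, 225, 100, 218]
top 0.032 17 [232, 221, 220, 220, 209, 125, 218]
top 0.032 20 [232, 208, 206, 224, 195, 184, 218]
top 0.032 23 [213, 208, 234, 234, 186, 177, 138]
top 0.05 -4 [241, 229, 153, 84, 76, 63, 73]
top 0.05 -1 [249, 247, 226, 155, 108, 77, 82]
top 0.05 2 [250, 249, 245, 244, 233, 183, 130]
top 0.05 5 [248, 248, 247, 247, 247, 241, 239]
top 0.05 8 [248, 246, 244, 245, 244, 176, 243]
top 0.05 11 [243, 241, 241, 238, 230, 112, 233]
top 0.05 14 [245, 240, 240, 239, 221, 75, 226]
top 0.05 17 [243, 239, 237, 235, 204, 125, 243]
top 0.05 20 [243, 226, 227, 221, 177, 173, 237]
top 0.05 23 [234, 197, 213, 226, 176, 185, 176]
```

```bash
python3 -c "
from h import *
i=ctrl.get_image('side')
for l in('brown_center','small_center','jar_center','tee','cell_box','cooling_coil'):
  for r in ctrl.silhouettes(l,i)[:4]:
    ys,xs=np.where(r['region'])
    if r['p']>.4 and 225<r['at'][0]<370 and 160<r['at'][1]: print(l,round(r['p'],2),np.round(r['at']),xs.min(),xs.max(),ys.min(),ys.max())
print(ctrl.get_state()['time'])
"
```

```text
brown_center 0.62 [261. 249.] 249 271 229 263
small_center 0.67 [250. 223.] 242 261 206 237
small_center 0.67 [337. 252.] 326 348 235 265
jar_center 0.52 [245. 207.] 239 251 201 217
tee 0.56 [294. 262.] 290 300 259 269
cell_box 0.9 [342. 288.] 333 360 270 308
cooling_coil 0.71 [322. 218.] 313 331 209 229
37.925
```

All four stand (full-height silhouettes), the tees, carton and coil have not moved, and the carrier is square.

```bash
python3 -c "
from bench import ctrl
print(ctrl.close_job())"
```

```text
the job is handed in; nothing more can be done
None
```

I handed the job in at about 38 s: both bottles upright in the lane, the carrier square against the pins and end stop, and the latch swung to its stop behind it. On the way I dropped the brown bottle once; it came to rest leaning on the standing bottle, which stayed up.

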